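# Change the jars in the shaker and lock its speed setting

### The job

Get the jar shaker ready for the next batch: move the spent amber jars with black lids from the blue carrier to stand on the yellow-edged mat, stand every cream-coloured screw jar upright on the floor of the blue carrier, one jar to a cell. Also set the speed on the control box: first slacken the silver lock ring fully (anticlockwise), then turn the black dial until its white pointer points at the red tab, then turn the lock ring clockwise fully tight with the dial still on the tab. Jars may be moved at any time; do not turn the dial while the ring is tight, and leave the red tab, the tally counter and the blue-capped bottle where they are.

Things in the scene. Friction and masses are not known exactly. Their poses are not given: they have to be found in the camera images.
- carrier_in (a point): centre of the floor of the blue divided carrier on the grey shaker, at the crossing of its dividers, 34 mm above the bench. The carrier is 176 mm along its x (away from the robot at yaw 0) by 148 mm along its y, with 2 x 2 open cells; outer walls and dividers are 4 mm thick and stand 26 mm above this floor. It is fixed to the bench
- cell0 (a point): centre of the floor of one of the four cells of the blue carrier, 34 mm above the bench. The cell is 82 mm along the carrier's x and 68 mm along its y. Its axes are the carrier's
- cell1 (a point): centre of the floor of one of the four cells of the blue carrier, 34 mm above the bench. The cell is 82 mm along the carrier's x and 68 mm along its y. Its axes are the carrier's
- cell2 (a point): centre of the floor of one of the four cells of the blue carrier, 34 mm above the bench. The cell is 82 mm along the carrier's x and 68 mm along its y. Its axes are the carrier's
- cell3 (a point): centre of the floor of one of the four cells of the blue carrier, 34 mm above the bench. The cell is 82 mm along the carrier's x and 68 mm along its y. Its axes are the carrier's
- jar_a_mid (a point): cream-coloured screw jar with a white lid, standing upright: 56 mm across the body, 59 mm across the lid (the top 15 mm), 58 mm high, about 0.12 kg, rigid and closed. The point is its centre, 29 mm above its underside; z is up. May be absent
- jar_b_mid (a point): cream-coloured screw jar with a white lid, standing upright: 56 mm across the body, 59 mm across the lid (the top 15 mm), 58 mm high, about 0.12 kg, rigid and closed. The point is its centre, 29 mm above its underside; z is up. May be absent
- jar_c_mid (a point): cream-coloured screw jar with a white lid, standing upright: 56 mm across the body, 59 mm across the lid (the top 15 mm), 58 mm high, about 0.12 kg, rigid and closed. The point is its centre, 29 mm above its underside; z is up. May be absent
- jar_d_mid (a point): cream-coloured screw jar with a white lid, standing upright: 56 mm across the body, 59 mm across the lid (the top 15 mm), 58 mm high, about 0.12 kg, rigid and closed. The point is its centre, 29 mm above its underside; z is up. May be absent
- spent_a_mid (a point): spent jar: amber jar with a black lid and a paper label, the same size as the cream-coloured jars (56 mm body, 59 mm lid in the top 15 mm, 58 mm high), about 0.10 kg; at first it stands in a cell of the carrier. The point is its centre, 29 mm above its underside; z is up. May be absent
- spent_b_mid (a point): spent jar: amber jar with a black lid and a paper label, the same size as the cream-coloured jars (56 mm body, 59 mm lid in the top 15 mm, 58 mm high), about 0.10 kg; at first it stands in a cell of the carrier. The point is its centre, 29 mm above its underside; z is up. May be absent
- mat_mid (a point): centre of the top of the flat black mat with a yellow edge, in front of the carrier, fixed; 80 mm along its x by 200 mm along its y, top 4 mm above the bench, no rim
- dial_grip (a point): on the upright axis of the control box, at a good height to grip the black dial: the dial is a fluted cylinder 56 mm in diameter, from 44 to 84 mm above the bench (this point: 74 mm). A white line runs across its top and down its side to a white pointer that sticks out at its foot (to 37 mm from the axis, 49 mm high). The control box is a fixed grey box 104 x 104 mm, top 40 mm above the bench. The dial's own -y axis points along the pointer
- dial (a joint): turn of the dial (rad), 0 to 3.6, growing clockwise seen from above; at 0 the pointer points to the box's right side (its -y), at 1.57 to its front (-x). Stays where it is left (friction 0.06 N m)
- tab_mark (a point): top of the red setting tab, a 7 x 13 x 5 mm block that sits on the white scale 37 to 50 mm from the dial's axis, top 46 mm above the bench; marks the setting. Its own -y axis points outward from the dial's axis. It can be pushed round by force but must stay
- tab (a joint): where the tab stands (rad), in the same sense and from the same zero as the dial: the dial is set when both values are equal
- lock_grip (a point): on the same upright axis, above the dial: centre of the silver knurled lock ring, 44 mm in diameter, 24 mm high, from 87 to 111 mm above the bench (this point: 101 mm), with a steel stud reaching 118 mm in its middle (same axis as the dial) and a yellow line on its top and side. The ring turns independently of the dial
- lock (a joint): turn of the lock ring (rad), growing clockwise seen from above: 0 is the loose stop (yellow line to the box's right side, -y), 1.4 the tight stop (yellow line nearly to its front, -x). Friction 0.1 N m; it stays where it is left
- station_front (a point): middle of the foot of the front of the fixed dark blue solder station, which stands between the jars and the carrier at the back: 140 mm wide (to either side along y, 70 mm each), 160 mm deep (to +x), top 104 mm above the bench. Carry the jars round its front or well above it
- counter_mid (a point): round grey tally counter, 50 x 58 mm, 23 mm high, loose bystander; its centre, 11 mm up
- wash_bottle_mid (a point): clear bottle with a blue cap, 60 mm in diameter, 125 mm high, loose bystander at the back; its centre, 62 mm up
Mind the look-alikes: they are no part of the job. Leave any brown or pink look-alike of the part that bears jar_c_mid alone.

How it is judged:
By the outcome, as a careful person would: the job done as asked, in the order asked, and still so for the second after the job is handed in, with the robot touching nothing.
Of jar_a, jar_b, jar_c, jar_d only 3 to 4 are there at a start; the rules pass over those that are not, and their reading is None.
Of spent_a, spent_b only 1 to 2 are there at a start; the rules pass over those that are not, and their reading is None.
At some moment in a run one of jar_a, jar_b, jar_c, jar_d, spent_a, spent_b may be knocked a few centimetres aside while the robot is not near it.
Once in a run the grip may slacken for a moment while it holds something.
It also fails if it takes over 200 s, if anything falls off the work surface, if the arm or the gripper's body presses on something with over 40 N, if the wrist force passes 120 N, or if a joint passes its speed limit or range.

### The arm

A 7-joint arm with a two-finger parallel gripper is mounted at the origin on a cart in front of the work surface, level with it; the furniture and walls round the work are solid. World frame = base frame: x ahead of the robot, y to its left, z up, the work surface at z = 0. Lengths are in m, angles in rad, forces in N, time in s.
With the tool pointing down it reaches from about 0.4 to 0.85 m from the base axis. Payload 4.5 kg.
Tool frame: the origin (TCP) lies at the very end of the fingers, on their centre line; the grasp point (between the pads) lies 19 mm behind it; z points along the fingers, y is the line along which they close (so a half turn about z gives the same grasp; the last joint's range is limited). The gripper opens to 88 mm and grips with 3 to 60 N. Pads are 18 mm wide; open, the fingers measure 123 mm over their backs; the gripper's body (75 mm by 187 mm) begins 45 mm behind the grasp point.
Start: joints at [-1.226, 0.689, -0.195, 1.565, 0.157, 0.902, -0.215], TCP at [0.191, 0.595, 0.212] pointing down, gripper open.
Joint ranges: [-3.01, 3.01], [-0.46, 2.08], [-1.47, 1.51], [0.13, 2.56], [-1, 4.14], [0.04, 2.09], [-2.66, 2.66]. Speed limits (rad/s): [2.57, 2.57, 3.14, 3.14, 3.14, 3.14, 3.14].

### API

Orientations are given as a unit quaternion [x, y, z, w].
In Python, from plant import r gives the robot as it stands. The module is installed in compiled form; this text tells all that it offers.
- The arm moves only by the tool step_arm, never from a script. Its argument "increments" is a list of rows, each a list of 2 entries, a list of its own where there are three numbers: the shift along the world's x, y, z in cm, then the turn, a rotation vector about the world's x, y, z in degrees. A call has exactly 10 rows; each row shifts and turns the commanded pose from where the row before left it; what a row does not reach is not made up. A row lasts 1/10 s, in which the tool goes at most 50 mm and 8.59 degrees, less where a joint would pass 70% of its speed; a pose out of reach is approached as far as the arm can. A call is refused whole if a number of a shift passes 5 or a number of a turn 8.59, either way. A call with a gripper value outside its range is refused whole. "fingers" is the opening, from 0 (shut) to 1 (fully open), set as the call begins (left out, the last holds). The fingers move at their own pace and stop on an object; "grip_force" is the grip in N (left out, the last holds). Time passes only in rows, so rows that do not move let the fingers close, or fill a call up. It gives the time, the measured TCP pose, the force, the opening and the grip force at its end, in the units of the state.
- r.get_state(): the state, without advancing time (a new reading comes with each control period).
- r.snapshot(name): name is "side" or "top"; returns (picture, depth): 384x512x3 uint8, red, green, blue; 384x512 float32, m along the optical axis (not along the pixel's ray), 0 where there is no reading.
- r.calibration(name): a dict with "fov_y" (degrees; the focal length in pixels is half the picture's height over the tangent of half this angle, whatever the lens; pixels are square), "cx", "cy" (the principal point, pixels), "R" (3x3) and "t" (3): a world point X has camera coordinates R X + t. Camera axes: x right, y down, z forward; pixel columns grow to the right and rows downward; lengths in m; the calibration is good to about 2 mm. A picture is of the moment at which its call begins. calibration takes no time and is no camera call.
- r.finish_job(): hands the job in; it is judged then, once.
The state is a dict: "clock": time; "q": joint angles; "qd": joint speeds; "joint_torque": joint torques, N m; "tool_pos": TCP position; "eef_rot": TCP orientation; "contact_force": force on the tool from outside, world axes, zero at the start; "moment": the same for the moment, N m; "opening": opening from 0.0 (shut) to 1.0 (fully open); "finger_force": force on a finger pad.
Only numpy, scipy, OpenCV 4.12 (cv2) and the standard library are available. Lean on these libraries where they do the work, as an engineer would, in place of code of your own. Each camera call takes 0.05 s, during which the arm holds its last target. There are 200 camera calls.

## Working session

There is one attempt and no reset: what is moved stays moved. The work goes in short steps, Python scripts to look and compute and a tool call to move; the robot and the scene stay as the last step left them, time stands still between calls to the robot, and variables do not carry over. Pictures are saved under pics/ and viewed, at most 14 in all, crops included, and the job is handed in when it is done.

Besides the shell and the picture viewer there is one more tool, called by a JSON object that holds its "method" and its "body". step_arm: Moves the arm, as the interface text tells. Its arguments: {"type":"object","properties":{"increments":{"type":"array","items":{"type":"array"}},"fingers":{"type":"number"},"grip_force":{"type":"number"}},"required":["increments"]}

```bash
mkdir -p pics
cat > h.py <<'E'
import numpy as np, cv2
from plant import r
def snap(name,fn=None):
    p,d=r.snapshot(name)
    if fn: cv2.imwrite('pics/'+fn,cv2.cvtColor(p,cv2.COLOR_RGB2BGR))
    return p,d
def cal(n):
    c=r.calibration(n); f=192/np.tan(np.radians(c['fov_y'])/2)
    return f,c['cx'],c['cy'],np.array(c['R']),np.array(c['t'])
def world(n,u,v,z=None,d=None):
    f,cx,cy,R,t=cal(n)
    ray=np.array([(u-cx)/f,(v-cy)/f,1.])
    if d is None:
        C=-R.T@t; w=R.T@ray; d=(z-C[2])/w[2]
    return R.T@(ray*d-t)
def cloud(n,d):
    f,cx,cy,R,t=cal(n)
    v,u=np.mgrid[:d.shape[0],:d.shape[1]]
    P=np.stack([(u-cx)/f*d,(v-cy)/f*d,d],-1)-t
    return P@R
def proj(n,X):
    f,cx,cy,R,t=cal(n); c=R@np.array(X)+t
    return f*c[0]/c[2]+cx,f*c[1]/c[2]+cy
E
python3 - <<'E'
from h import *
s=r.get_state(); print(s)
a,_=snap('top'); b,_=snap('side')
for n in('top','side'): print(r.calibration(n))
for n,i in(('top',a),('side',b)):
    cv2.imwrite(f'pics/{n}0.png',cv2.resize(cv2.cvtColor(i,cv2.COLOR_RGB2BGR),(800,600),interpolation=cv2.INTER_CUBIC))
E
```

```text
{'clock': 0.0, 'q': array([-1.22617296,  0.68997092, -0.19453057,  1.5663349 ,  0.15727311,
        0.90249653, -0.21508809]), 'qd': array([-4.08822336e-04, -1.22939641e-03,  1.52027758e-04, -4.07585033e-04,
       -5.31350657e-04,  1.28118373e-03,  5.34463457e-05]), 'joint_torque': array([-8.28533830e-04, -5.27567160e+01, -1.26691125e+00, -1.53437126e+01,
       -5.25531534e-02,  6.44589352e-03,  1.68707616e-04]), 'tool_pos': array([0.190979  , 0.59439444, 0.21102108]), 'eef_rot': array([ 1.54741664e-01,  9.87954548e-01, -9.05621833e-04, -9.04114064e-05]), 'contact_force': array([ 1.01686512,  0.45157266, -0.1123054 ]), 'moment': array([-0.05123686, -0.05464878, -0.05030943]), 'finger_force': 0.0, 'opening': 0.9988266906588011}
{'fov_y': 48.96407145696363, 'cx': 257.0262633430814, 'cy': 192.930177260999, 'R': array([[-0.01513329, -0.99987247,  0.00510245],
       [-0.98637152,  0.0140924 , -0.16392874],
       [ 0.16383593, -0.0075137 , -0.98645899]]), 't': array([0.13045162, 0.56534772, 1.01688979])}
{'fov_y': 51.28397569363778, 'cx': 248.65981493647277, 'cy': 186.0633873765919, 'R': array([[ 0.85341224, -0.52118546, -0.00729897],
       [-0.22213886, -0.35100088, -0.90964428],
       [ 0.47153142,  0.77792294, -0.41532398]]), 't': array([-0.42156521,  0.2561595 ,  0.76206503])}
```

View pics/top0.png

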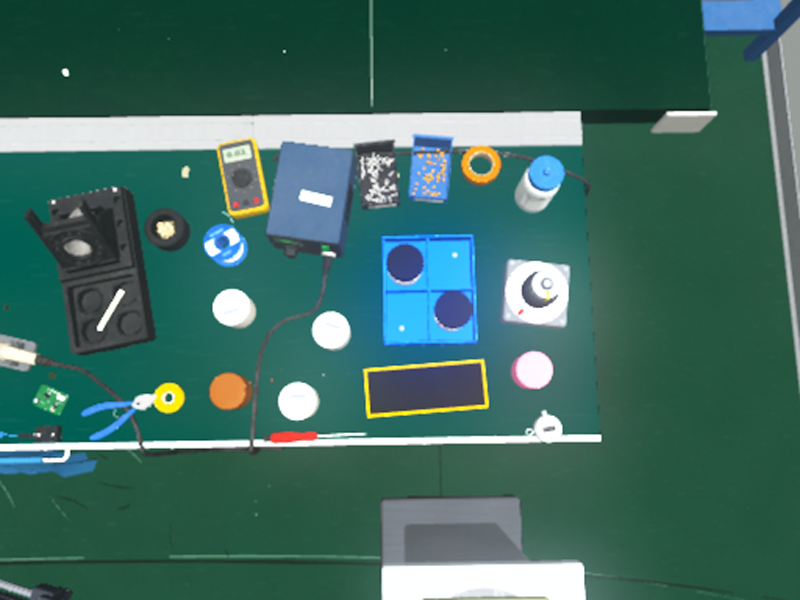

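View pics/side0.png

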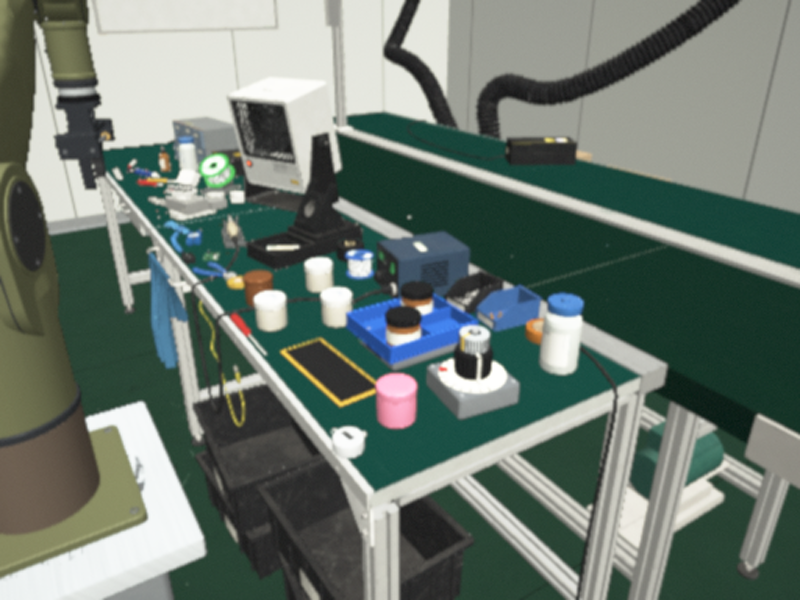

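The top picture shows three cream jars at (234,308), (331,330) and (298,400) in 800x600 px. The look-alikes are brown at (230,391) and pink at (532,370). The amber jars are in the carrier at (405,264) and (453,309), with the mat at (427,388) and the control box at (537,293). Next I'll measure all of these.

Run:
```python
from h import *
p,d=snap('top'); P=cloud('top',d); k=0.64
def lid(name,U,V,z0,r0=28):
    u,v=U*k,V*k
    c=world('top',u,v,z=z0)
    m=(abs(P[...,2]-z0)<.008)&(np.hypot(P[...,0]-c[0],P[...,1]-c[1])<.045)
    q=P[m]; (cx,cy),rr=cv2.minEnclosingCircle(q[:,:2].astype(np.float32))
    print(name,'click',c.round(4),'circ',round(cx,4),round(cy,4),'r',round(rr,4),'mean',q.mean(0).round(4),m.sum())
for n,U,V,z in [('j1',234,305,.058),('j2',331,328,.058),('j3',298,398,.058),('brown',230,391,.058),('pink',532,368,.058),('s1',405,264,.092),('s2',453,309,.092)]: lid(n,U,V,z)
for n,U,V,z in [('car TL',383,237,.06),('TR',474,236,.06),('BL',384,344,.06),('BR',478,342,.06),('mTL',364,369,.004),('mTR',485,360,.004),('mBL',368,417,.004),('mBR',488,407,.004),('bTL',507,261,.04),('bTR',569,263,.04),('bBL',504,322,.04),('bBR',567,326,.04),('tab',520,312,.046),('stud',547,284,.118),('stFL',268,246,.104),('stFR',343,256,.104),('stBR',353,149,.104),('counter',548,428,.023),('bottle',546,170,.125),('edge',600,437,0),('cord',262,360,0.0)]:
    print(n,world('top',U*k,V*k,z=z).round(4), P[int(V*k),int(U*k)].round(4))
m=(P[...,2]>.106)&(P[...,2]<.125)&(abs(P[...,0]-.58)<.1)&(P[...,1]<-.1)&(P[...,1]>-.26);print(P[m].mean(0),m.sum())
c=cv2.cvtColor(p,cv2.COLOR_RGB2BGR)[150:290,220:375]; cv2.imwrite('pics/c1.png',cv2.resize(c,None,fx=4.2,fy=4.2,interpolation=cv2.INTER_CUBIC)[:, :])
c=cv2.cvtColor(p,cv2.COLOR_RGB2BGR)[155:220,310:380]; cv2.imwrite('pics/c2.png',cv2.resize(c,None,fx=8,fy=8,interpolation=cv2.INTER_CUBIC))
```

```text
j1 click [0.5634 0.3891 0.058 ] circ 0.562 0.3939 r 0.0296 mean [0.562  0.3933 0.0572] 430
j2 click [0.5242 0.2347 0.058 ] circ 0.5236 0.2353 r 0.0292 mean [0.5233 0.2351 0.057 ] 429
j3 click [0.4152 0.2858 0.058 ] circ 0.4128 0.2873 r 0.0292 mean [0.4127 0.2868 0.0569] 455
brown click [0.4276 0.3918 0.058 ] circ 0.4302 0.3958 r 0.0296 mean [0.4295 0.3954 0.057 ] 460
pink click [ 0.4564 -0.081   0.058 ] circ 0.456 -0.0847 r 0.0297 mean [ 0.4557 -0.0839  0.0568] 442
s1 click [0.6187 0.1163 0.092 ] circ 0.6246 0.1155 r 0.0302 mean [0.6239 0.1158 0.091 ] 450
s2 click [0.5467 0.0434 0.092 ] circ 0.5482 0.0426 r 0.0301 mean [0.5483 0.0424 0.0908] 460
car TL [0.6711 0.1507 0.06  ] [0.673  0.151  0.0597]
TR [0.6708 0.0033 0.06  ] [ 0.6863 -0.0028  0.0026]
BL [0.4974 0.151  0.06  ] [5.038e-01 1.542e-01 5.000e-04]
BR [0.4984 0.0027 0.06  ] [0.5007 0.0047 0.0587]
mTL [0.4621 0.1856 0.004 ] [0.4627 0.1881 0.0021]
mTR [ 0.474  -0.0148  0.004 ] [ 0.4753 -0.0142  0.0007]
mBL [0.384  0.1795 0.004 ] [0.3862 0.1809 0.0015]
mBR [ 0.3971 -0.0169  0.004 ] [ 0.3984 -0.0168 -0.0012]
bTL [ 0.6331 -0.052   0.04  ] [ 0.6386 -0.0548  0.0162]
bTR [ 0.6283 -0.1537  0.04  ] [ 0.6378 -0.1637  0.0013]
bBL [ 0.5322 -0.0429  0.04  ] [ 0.5375 -0.0477  0.0021]
bBR [ 0.5242 -0.1445  0.04  ] [ 0.5312 -0.1532 -0.002 ]
tab [ 0.5473 -0.0684  0.046 ] [ 0.5493 -0.0668  0.0443]
stud [ 0.5789 -0.0975  0.118 ] [ 0.5809 -0.0976  0.1171]
stFL [0.6474 0.3276 0.104 ] [ 6.754e-01  3.498e-01 -1.000e-04]
stFR [0.63   0.2118 0.104 ] [0.6507 0.2196 0.0267]
stBR [0.8037 0.1959 0.104 ] [ 0.8486  0.2054 -0.0018]
counter [ 0.3625 -0.1092  0.023 ] [ 0.3647 -0.1078  0.022 ]
bottle [ 0.7569 -0.1036  0.125 ] [ 0.7599 -0.1032  0.1225]
edge [ 0.3461 -0.1986  0.    ] [ 0.3478 -0.1984  0.0008]
cord [0.4798 0.3548 0.    ] [0.4804 0.3555 0.0052]
[ 0.58204839 -0.10837476  0.11058436] 115
```

View pics/c2.png

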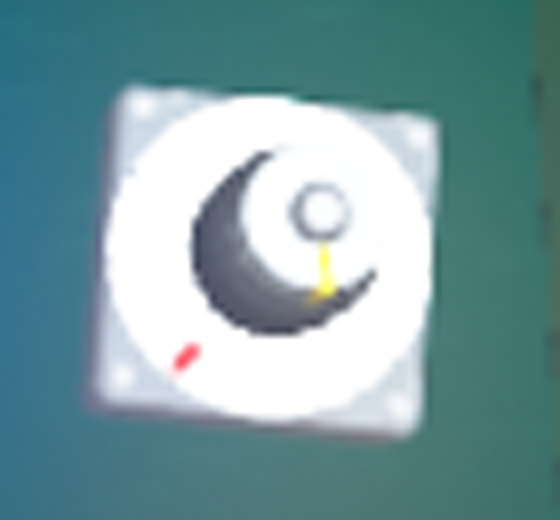

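Run:
```python
from h import *
p,d=snap('side')
print(proj('side',[.58,-.098,.118]),proj('side',[.58,-.098,.044]),[proj('side',[.58+.037*np.cos(a),-.098+.037*np.sin(a),.049]) for a in (-1.57,-.78,0)])
c=cv2.cvtColor(p,cv2.COLOR_RGB2BGR)[200:270,265:340]; cv2.imwrite('pics/c3.png',cv2.resize(c,None,fx=8,fy=8,interpolation=cv2.INTER_CUBIC))
```

```text
(np.float64(302.9813298544388), np.float64(209.95710127820723)) (np.float64(301.4367917751856), np.float64(237.78787153973096)) [(np.float64(311.6945915046601), np.float64(243.24629953460322)), (np.float64(317.4518952779126), np.float64(237.79840469916226)), (np.float64(313.77891758238417), np.float64(231.61718030656522))]
```

View pics/c3.png

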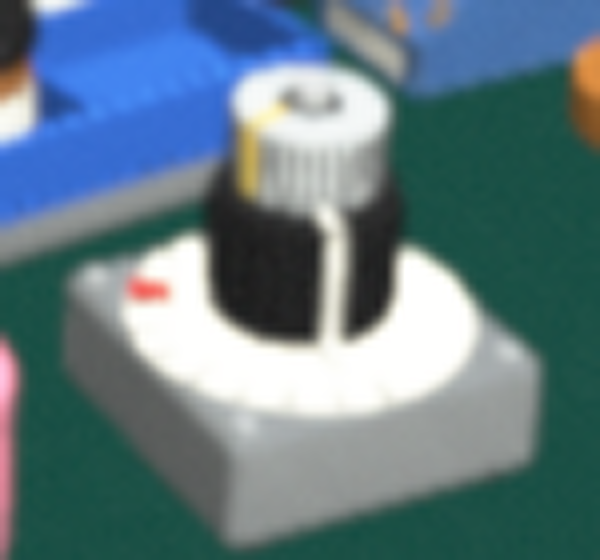

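The side crop shows the white pointer line at about (332,335) on the robot's right. That puts the dial at about 0.4 rad and the tab, at (148,290), at about 2.3. The yellow line faces the front, so the ring is tight. The cream jars are clearly apart from the brown and pink look-alikes, so I'm setting out for the far jar.

{"method": "step_arm", "body": {"increments": [[[4.1,-2.2,-0.4],[0,0,-6.8]],[[4.1,-2.2,-0.4],[0,0,-6.8]],[[4.1,-2.2,-0.4],[0,0,-6.8]],[[4.1,-2.2,-0.4],[0,0,-6.8]],[[4.1,-2.2,-0.4],[0,0,0]],[[4.1,-2.2,-0.4],[0,0,0]],[[4.1,-2.2,-0.4],[0,0,0]],[[4.1,-2.2,-0.4],[0,0,0]],[[4.1,-2.2,-0.4],[0,0,0]],[[0,0,0],[0,0,0]]], "fingers": 1, "grip_force": 30}}

```text
clock: 1.2
tool_pos: [0.5679, 0.3889, 0.1747]
eef_rot: [0.388, 0.922, -0.002, 0.003]
contact_force: [-0.3, -0.8, -0.7]
opening: 1.005
finger_force: 0.0
```

```bash
cat >> h.py <<'E'
from scipy.spatial.transform import Rotation as Ro
EXP={'j1':(.562,.394,.058),'j2':(.5236,.2353,.058),'j3':(.4128,.2873,.058),'s1':(.6246,.1155,.092),'s2':(.5482,.0426,.092)}
def status():
    s=r.get_state(); Y=Ro.from_quat(s['eef_rot']).as_matrix()
    print('t',round(s['clock'],2),'tcp',(s['tool_pos']*1000).round(1),'yaw',round(np.degrees(np.arctan2(Y[1,1],Y[0,1])),2),'tilt',Y[:2,2].round(4),'op',round(s['opening']*88,1),'F',s['contact_force'].round(1),'M',s['moment'].round(2),'q',s['q'].round(2))
def scan(n='top',hs=((.058,'b'),(.062,'m'),(.092,'c'))):
    # blobs of lid tops by height, colour
    p,d=snap(n); P=cloud(n,d)
    for z0,l in hs:
        m=((abs(P[...,2]-z0+.001)<.005)&(P[...,0]>.34)&(P[...,0]<.72)&(P[...,1]>-.2)&(P[...,1]<.5)).astype(np.uint8)
        m=cv2.erode(m,np.ones((3,3),np.uint8))
        k,L,S,C=cv2.connectedComponentsWithStats(m)
        for i in range(1,k):
            if S[i,4]<120: continue
            q=P[L==i]; (x,y),rr=cv2.minEnclosingCircle(q[:,:2].astype(np.float32))
            print(l,'xy',round(x*1000,1),round(y*1000,1),'r',round(rr*1000,1),'z',round(q[:,2].mean()*1000,1),'n',S[i,4],'rgb',p[L==i].mean(0).astype(int))
    return p,P
E
python3 - <<'E'
from h import *
status(); scan()
E
```

```text
t 1.2 tcp [567.9 388.9 174.7] yaw 44.33 tilt [ 0.005  -0.0058] op 88.4 F [-0.3 -0.8 -0.7] M [-0.07 -0.02 -0.  ] q [-0.62  0.81 -0.09  1.39  0.09  0.94  0.03]
b xy 523.1 235.3 r 26.3 z 57.3 n 273 rgb [254 254 255]
b xy 456.8 -83.9 r 26.8 z 56.9 n 320 rgb [255 250 254]
b xy 412.9 286.4 r 26.1 z 57.4 n 294 rgb [254 254 255]
c xy 624.0 115.4 r 27.2 z 91.2 n 328 rgb [ 65  78 137]
c xy 548.3 42.1 r 26.5 z 91.0 n 312 rgb [ 77  89 157]
```

{"method": "step_arm", "body": {"increments": [[[0,0,0],[0,0,0]],[[0,0,0],[0,0,0]],[[0,0,-2],[0,0,0]],[[0,0,-2],[0,0,0]],[[0,0,-2],[0,0,0]],[[0,0,-2],[0,0,0]],[[0,0,0],[0,0,0]],[[0,0,0],[0,0,0]],[[0,0,0],[0,0,0]],[[0,0,0],[0,0,0]]]}}

```text
clock: 2.25
tool_pos: [0.5606, 0.3979, 0.0973]
eef_rot: [0.383, 0.924, 0.001, 0.001]
contact_force: [0.3, 0.1, -0.3]
opening: 1.002
finger_force: 0.0
```

Run:
```python
from h import *
status()
```

```text
t 2.25 tcp [560.6 397.9  97.3] yaw 45.01 tilt [0.0019 0.0016] op 88.2 F [ 0.3  0.1 -0.3] M [0.01 0.06 0.01] q [-0.64  0.9  -0.1   1.45  0.11  0.79  0.01]
```

{"method": "step_arm", "body": {"increments": [[[0.1,-0.3,-2],[0,0,0]],[[0,0,-2],[0,0,0]],[[0,0,-1.5],[0,0,0]],[[0,0,-0.9],[0,0,0]],[[0,0,0],[0,0,0]],[[0,0,0],[0,0,0]],[[0,0,0],[0,0,0]],[[0,0,0],[0,0,0]],[[0,0,0],[0,0,0]],[[0,0,0],[0,0,0]]]}}

```text
clock: 3.25
tool_pos: [0.5613, 0.3942, 0.0322]
eef_rot: [0.383, 0.924, 0.0, 0.0]
contact_force: [0.2, -0.6, -0.1]
opening: 0.999
finger_force: 0.0
```

{"method": "step_arm", "body": {"increments": [[[0,0,0],[0,0,0]],[[0,0,0],[0,0,0]],[[0,0,0],[0,0,0]],[[0,0,0],[0,0,0]],[[0,0,0],[0,0,0]],[[0,0,0],[0,0,0]],[[0,0,0],[0,0,0]],[[0,0,0],[0,0,0]],[[0,0,0],[0,0,0]],[[0,0,0],[0,0,0]]], "fingers": 0, "grip_force": 35}}

```text
clock: 4.25
tool_pos: [0.5611, 0.3941, 0.0319]
eef_rot: [0.383, 0.924, 0.0, 0.0]
contact_force: [-0.1, -0.6, -0.1]
opening: 0.115
finger_force: 0.0
```

Run:
```python
from h import *
status(); scan()
```

```text
t 4.25 tcp [561.1 394.1  31.9] yaw 44.99 tilt [0.0001 0.0001] op 10.1 F [-0.1 -0.6 -0.1] M [-0.03  0.02 -0.04] q [-0.64  0.99 -0.09  1.48  0.12  0.67  0.01]
b xy 523.6 235.2 r 26.2 z 57.2 n 328 rgb [254 254 255]
b xy 456.4 -84.7 r 26.2 z 57.0 n 325 rgb [255 251 254]
b xy 412.9 287.0 r 25.8 z 57.2 n 258 rgb [254 254 255]
c xy 623.7 115.6 r 26.8 z 91.2 n 327 rgb [ 65  78 137]
c xy 548.4 42.1 r 26.3 z 91.2 n 343 rgb [ 77  89 157]
```

Run:
```python
from h import *
p,d=snap('side')
a=cv2.cvtColor(p,cv2.COLOR_RGB2BGR)[110:260,110:310]
q,_=snap('top'); b=cv2.cvtColor(q,cv2.COLOR_RGB2BGR)[130:280,90:290]
cv2.imwrite('pics/v1.png',cv2.resize(np.hstack([a,b]),None,fx=2,fy=2,interpolation=cv2.INTER_CUBIC))
```

```text
(no output)
```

View pics/v1.png

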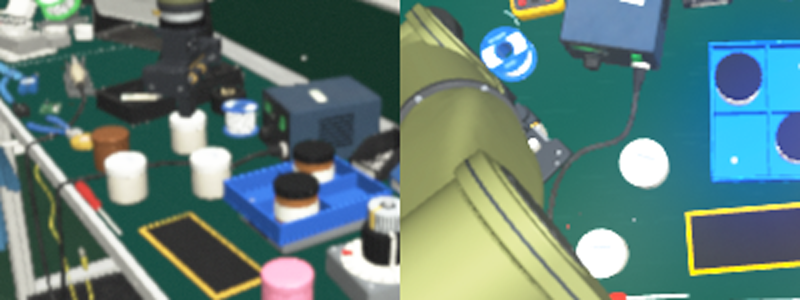

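Run:
```python
from h import *
status()
p,d=snap('side')
print(proj('side',[.561,.394,.032]),proj('side',[.562,.394,.058]),proj('side',[.562,.394,.0]))
a=cv2.cvtColor(p,cv2.COLOR_RGB2BGR)[130:195,165:250]
cv2.imwrite('pics/v2.png',cv2.resize(a,None,fx=8,fy=8,interpolation=cv2.INTER_CUBIC))
status()
```

```text
t 4.4 tcp [561.1 394.1  31.9] yaw 44.99 tilt [0.     0.0001] op 0.3 F [0.2 0.3 0.9] M [ 0.01  0.02 -0.02] q [-0.64  0.99 -0.09  1.48  0.12  0.67  0.01]
(np.float64(203.69104590938855), np.float64(175.19457675117135)) (np.float64(203.53912002819723), np.float64(167.81684790417484)) (np.float64(204.48112844796512), np.float64(183.97078088724922))
t 4.45 tcp [561.1 394.1  31.8] yaw 44.99 tilt [-0.      0.0001] op 0.4 F [-0.1  0.4  1.1] M [-0.02  0.03 -0.01] q [-0.64  0.99 -0.09  1.48  0.12  0.67  0.01]
```

View pics/v2.png

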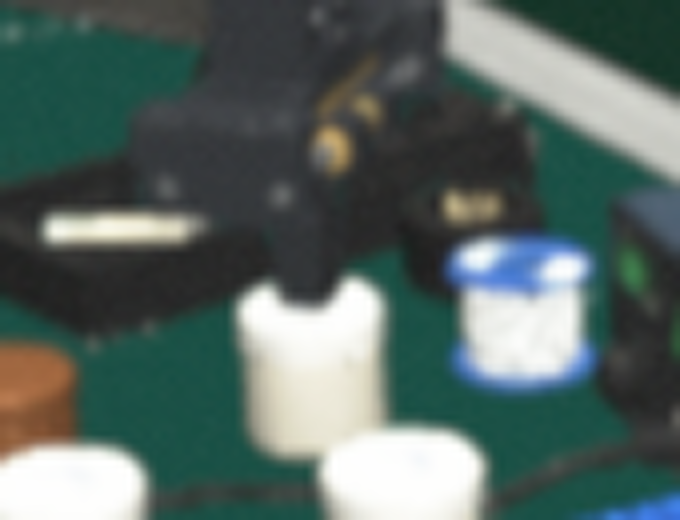

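Run:
```python
from h import *
p,d=snap('side'); P=cloud('side',d)
for v in range(150,196,3):
    print(v,[tuple((P[v,u]*1000).astype(int)) for u in (196,204,210)], p[v,204])
```

```text
150 [(np.int64(507), np.int64(318), np.int64(152)), (np.int64(542), np.int64(339), np.int64(139)), (np.int64(569), np.int64(353), np.int64(130))] [83 84 85]
153 [(np.int64(509), np.int64(326), np.int64(139)), (np.int64(558), np.int64(375), np.int64(115)), (np.int64(672), np.int64(572), np.int64(33))] [46 48 51]
156 [(np.int64(508), np.int64(324), np.int64(131)), (np.int64(529), np.int64(313), np.int64(130)), (np.int64(668), np.int64(565), np.int64(24))] [52 54 55]
159 [(np.int64(606), np.int64(555), np.int64(28)), (np.int64(556), np.int64(374), np.int64(96)), (np.int64(669), np.int64(568), np.int64(11))] [48 52 53]
162 [(np.int64(603), np.int64(548), np.int64(19)), (np.int64(554), np.int64(372), np.int64(86)), (np.int64(664), np.int64(558), np.int64(3))] [51 53 55]
165 [(np.int64(602), np.int64(548), np.int64(7)), (np.int64(558), np.int64(381), np.int64(72)), (np.int64(656), np.int64(542), np.int64(-1))] [50 52 53]
168 [(np.int64(541), np.int64(409), np.int64(56)), (np.int64(556), np.int64(377), np.int64(64)), (np.int64(580), np.int64(383), np.int64(57))] [151 155 151]
171 [(np.int64
[... 686 characters left out ...]
64(371), np.int64(14)), (np.int64(570), np.int64(367), np.int64(11))] [232 228 211]
186 [(np.int64(531), np.int64(395), np.int64(0)), (np.int64(548), np.int64(369), np.int64(5)), (np.int64(516), np.int64(254), np.int64(57))] [191 189 170]
189 [(np.int64(523), np.int64(376), np.int64(-2)), (np.int64(545), np.int64(363), np.int64(-2)), (np.int64(506), np.int64(235), np.int64(57))] [111 127 117]
192 [(np.int64(508), np.int64(343), np.int64(4)), (np.int64(530), np.int64(331), np.int64(3)), (np.int64(499), np.int64(220), np.int64(55))] [69 86 78]
195 [(np.int64(504), np.int64(335), np.int64(-2)), (np.int64(524), np.int64(319), np.int64(0)), (np.int64(498), np.int64(220), np.int64(46))] [35 84 72]
```

The gripper shut to 0 mm with no force, although the side camera's depth puts the jar right round the fingers. I'll open, lift and look again.

{"method": "step_arm", "body": {"increments": [[[0,0,0],[0,0,0]],[[0,0,0],[0,0,0]],[[0,0,0],[0,0,0]],[[0,0,0],[0,0,0]],[[0,0,0],[0,0,0]],[[0,0,0],[0,0,0]],[[0,0,0],[0,0,0]],[[0,0,0],[0,0,0]],[[0,0,0],[0,0,0]],[[0,0,0],[0,0,0]]], "fingers": 1}}

```text
clock: 5.5
tool_pos: [0.5611, 0.3941, 0.0319]
eef_rot: [0.383, 0.924, 0.0, 0.0]
contact_force: [0.2, -0.3, -0.5]
opening: 0.89
finger_force: 0.0
```

Run:
```python
from h import *
status()
p,d=snap('side'); P=cloud('side',d)
m=(abs(P[...,0]-.56)<.1)&(abs(P[...,1]-.394)<.1)&(P[...,2]>.01)&(P[...,2]<.052)&(p.min(-1)>150); print(P[m].mean(0),m.sum())
a=cv2.cvtColor(p,cv2.COLOR_RGB2BGR)[130:195,165:250]
cv2.imwrite('pics/v3.png',cv2.resize(a,None,fx=8,fy=8,interpolation=cv2.INTER_CUBIC))
```

```text
t 5.5 tcp [561.1 394.1  31.9] yaw 44.99 tilt [0.0001 0.0001] op 78.3 F [ 0.2 -0.3 -0.5] M [-0.05  0.03 -0.  ] q [-0.64  0.99 -0.09  1.48  0.12  0.67  0.01]
[0.58271688 0.3817199  0.03021564] 242
```

View pics/v3.png

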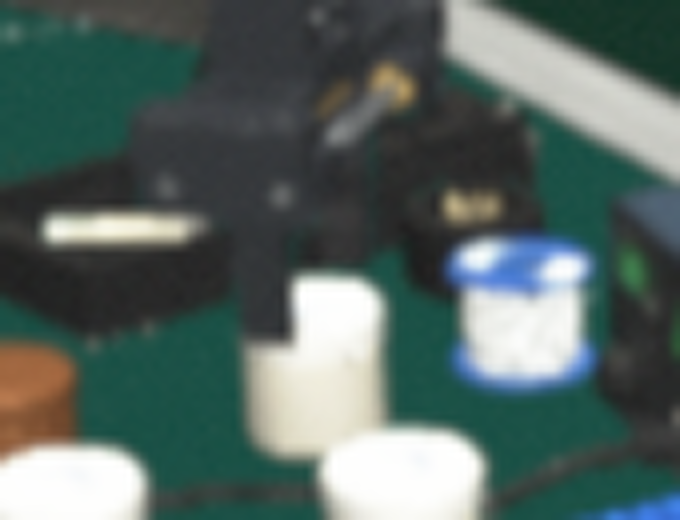

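{"method": "step_arm", "body": {"increments": [[[0,0,-0.8],[0,0,0]],[[0,0,-0.7],[0,0,0]],[[0,0,0],[0,0,0]],[[0,0,0],[0,0,0]],[[0,0,0],[0,0,0]],[[0,0,0],[0,0,0]],[[0,0,0],[0,0,0]],[[0,0,0],[0,0,0]],[[0,0,0],[0,0,0]],[[0,0,0],[0,0,0]]], "fingers": 0.5, "grip_force": 20}}

```text
clock: 6.55
tool_pos: [0.5611, 0.3941, 0.0169]
eef_rot: [0.383, 0.924, 0.0, 0.0]
contact_force: [-0.3, -0.3, -0.8]
opening: 0.658
finger_force: 20.0
```

Run:
```python
from h import *
status()
```

```text
t 6.55 tcp [561.1 394.1  16.9] yaw 44.99 tilt [0.0001 0.0001] op 57.9 F [-0.3 -0.3 -0.8] M [-0.04 -0.03  0.  ] q [-0.64  1.01 -0.09  1.49  0.12  0.65  0.01]
```

With the tips 15 mm lower, it grips: 57.9 mm at 20 N. The first close may have been on the lid only, or a one-off. To clear the 26 mm cell walls I need a tip height of at least 27 mm, so I'll try that height here.

{"method": "step_arm", "body": {"increments": [[[0,0,0],[0,0,0]],[[0,0,0],[0,0,0]],[[0,0,0],[0,0,0]],[[0,0,0],[0,0,0]],[[0,0,0],[0,0,0]],[[0,0,0.6],[0,0,0]],[[0,0,0.5],[0,0,0]],[[0,0,0],[0,0,0]],[[0,0,0],[0,0,0]],[[0,0,0],[0,0,0]]], "fingers": 0.9}}

```text
clock: 7.55
tool_pos: [0.561, 0.394, 0.0278]
eef_rot: [0.383, 0.924, -0.0, -0.0]
contact_force: [0.4, 0.3, -0.5]
opening: 0.901
finger_force: 0.0
```

{"method": "step_arm", "body": {"increments": [[[0,0,0],[0,0,0]],[[0,0,0],[0,0,0]],[[0,0,0],[0,0,0]],[[0,0,0],[0,0,0]],[[0,0,0],[0,0,0]],[[0,0,0],[0,0,0]],[[0,0,0],[0,0,0]],[[0,0,0],[0,0,0]],[[0,0,0],[0,0,0]],[[0,0,0],[0,0,0]]], "fingers": 0.4, "grip_force": 30}}

```text
clock: 8.55
tool_pos: [0.5611, 0.394, 0.0278]
eef_rot: [0.383, 0.924, -0.0, -0.0]
contact_force: [-0.2, 0.2, -1.6]
opening: 0.648
finger_force: 30.0
```

Run:
```python
from h import *
status()
```

```text
t 8.55 tcp [561.1 394.   27.8] yaw 44.99 tilt [-0.0001 -0.0001] op 57.0 F [-0.2  0.2 -1.6] M [-0.06 -0.04 -0.06] q [-0.64  1.   -0.09  1.48  0.12  0.67  0.01]
```

{"method": "step_arm", "body": {"increments": [[[0,0,0.5],[0,0,0]],[[0,0,1.2],[0,0,0]],[[0,0,2],[0,0,0]],[[0,0,2],[0,0,0]],[[0,0,2],[0,0,0]],[[0,0,2],[0,0,0]],[[0,0,2],[0,0,0]],[[0,0,1.5],[0,0,0]],[[0,0,0.5],[0,0,0]],[[0,0,0],[0,0,0]]]}}

```text
clock: 9.55
tool_pos: [0.5615, 0.3943, 0.1658]
eef_rot: [0.383, 0.924, 0.001, 0.0]
contact_force: [-0.5, -0.9, -1.1]
opening: 0.645
finger_force: 30.0
```

Run:
```python
from h import *
status()
p,d=snap('side'); q,_=snap('top')
u,v=map(int,proj('side',[.561,.394,.16])); print(u,v)
a=cv2.cvtColor(p,cv2.COLOR_RGB2BGR)[v-45:v+55,u-60:u+60]
cv2.imwrite('pics/v4.png',cv2.resize(a,None,fx=5,fy=5,interpolation=cv2.INTER_CUBIC))
```

```text
t 9.55 tcp [561.5 394.3 165.8] yaw 44.99 tilt [0.0013 0.001 ] op 56.8 F [-0.5 -0.9 -1.1] M [-0.05  0.06 -0.05] q [-0.63  0.82 -0.1   1.41  0.09  0.91  0.03]
201 137
```

View pics/v4.png

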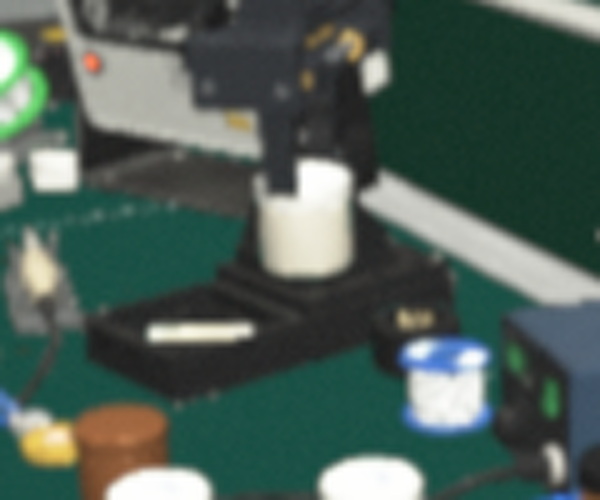

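{"method": "step_arm", "body": {"increments": [[[0.3,-1.6,0],[0,0,0]],[[0.6,-3.2,0],[0,0,0]],[[0.8,-4.3,0],[0,0,0]],[[0.8,-4.5,0],[0,0,0]],[[0.8,-4.5,0],[0,0,0]],[[0.8,-4.5,0],[0,0,0]],[[0.8,-4.5,0],[0,0,0]],[[0.8,-4.3,0],[0,0,0]],[[0.6,-2.7,0],[0,0,0]],[[0.3,-1.2,0],[0,0,0]]]}}

```text
clock: 10.65
tool_pos: [0.6267, 0.0346, 0.164]
eef_rot: [0.386, 0.923, -0.002, -0.0]
contact_force: [0.1, -0.1, -1.2]
opening: 0.649
finger_force: 30.0
```

{"method": "step_arm", "body": {"increments": [[[0,0,0],[0,0,0]],[[0,0,0],[0,0,0]],[[0,0,0],[0,0,0]],[[0,0,0],[0,0,0]],[[0,0,-1],[0,0,0]],[[0,0,-1.5],[0,0,0]],[[0,0,-1],[0,0,0]],[[0,0,0],[0,0,0]],[[0,0,0],[0,0,0]],[[0,0,0],[0,0,0]]]}}

```text
clock: 11.65
tool_pos: [0.6276, 0.0412, 0.1303]
eef_rot: [0.383, 0.924, 0.0, 0.0]
contact_force: [0.3, -0.7, -1.3]
opening: 0.654
finger_force: 30.0
```

Run:
```python
from h import *
status()
_,P=scan(hs=((.058,'b'),(.092,'c')))
p,d=snap('side'); P=cloud('side',d)
m=(P[...,2]>.045)&(P[...,2]<.09)&(p.min(-1)>170)&(abs(P[...,0]-.61)<.1)&(P[...,1]>-.0)&(P[...,1]<.1)
q=P[m];print(len(q),q.min(0),q.max(0))
```

```text
t 11.65 tcp [627.6  41.2 130.3] yaw 45.0 tilt [0.001  0.0002] op 57.6 F [ 0.3 -0.7 -1.3] M [-0.06  0.04  0.01] q [-0.06  0.79 -0.15  1.63  0.16  0.73  0.5 ]
b xy 522.8 235.6 r 26.2 z 57.4 n 308 rgb [254 254 255]
b xy 430.2 395.4 r 26.2 z 57.3 n 286 rgb [238 156  75]
b xy 413.0 286.9 r 26.0 z 57.1 n 309 rgb [254 254 255]
c xy 624.3 115.5 r 26.9 z 91.2 n 316 rgb [ 71  82 133]
c xy 548.6 42.4 r 26.0 z 91.1 n 348 rgb [ 76  87 149]
174 [0.51849809 0.00191111 0.04772088] [0.66727448 0.09916618 0.06895149]
```

{"method": "step_arm", "body": {"increments": [[[0,0,-1],[0,0,0]],[[0,0,-1.8],[0,0,0]],[[0,0,-1.8],[0,0,0]],[[0,0,-1.2],[0,0,0]],[[0,0,-0.6],[0,0,0]],[[0,0,-0.3],[0,0,0]],[[0,0,-0.1],[0,0,0]],[[0,0,0],[0,0,0]],[[0,0,0],[0,0,0]],[[0,0,0],[0,0,0]]]}}

```text
clock: 12.75
tool_pos: [0.6275, 0.0411, 0.0624]
eef_rot: [0.383, 0.924, 0.0, 0.0]
contact_force: [-1.1, 0.1, -0.8]
opening: 0.643
finger_force: 30.0
```

{"method": "step_arm", "body": {"increments": [[[0,0,0],[0,0,0]],[[0,0,0],[0,0,0]],[[0,0,0],[0,0,0]],[[0,0,0],[0,0,0]],[[0,0,1],[0,0,0]],[[0,0,2],[0,0,0]],[[0,0,2.5],[0,0,0]],[[0,0,2],[0,0,0]],[[0,0,1],[0,0,0]],[[0,0,0],[0,0,0]]], "fingers": 0.95}}

```text
clock: 13.75
tool_pos: [0.6283, 0.0412, 0.1487]
eef_rot: [0.383, 0.924, 0.001, 0.001]
contact_force: [-0.2, 0.8, 0.5]
opening: 0.953
finger_force: 0.0
```

Run:
```python
from h import *
status()
scan(hs=((.058,'b'),(.092,'c')))
```

```text
t 13.75 tcp [628.3  41.2 148.7] yaw 44.98 tilt [0.0034 0.0005] op 83.9 F [-0.2  0.8  0.5] M [-0.07  0.02  0.01] q [-0.05  0.77 -0.15  1.62  0.15  0.77  0.51]
b xy 522.9 235.6 r 26.3 z 57.4 n 291 rgb [254 254 255]
b xy 429.7 395.1 r 26.2 z 57.3 n 327 rgb [238 155  74]
b xy 413.2 286.8 r 26.2 z 57.3 n 317 rgb [254 254 255]
c xy 624.3 116.1 r 26.5 z 91.1 n 320 rgb [ 76  87 133]
c xy 627.3 43.4 r 25.3 z 91.1 n 208 rgb [254 254 255]
c xy 548.5 42.9 r 26.5 z 91.1 n 341 rgb [ 83  92 148]
```

{"method": "step_arm", "body": {"increments": [[[-1.5,0,0],[0,0,0]],[[-2.5,0.1,0],[0,0,0]],[[-2.5,0,0],[0,0,0]],[[-1.4,0,0],[0,0,0]],[[0,0,0],[0,0,0]],[[0,0,0],[0,0,0]],[[0,0,-1],[0,0,0]],[[0,0,-1.5],[0,0,0]],[[0,0,-1],[0,0,0]],[[0,0,0],[0,0,0]]]}}

```text
clock: 14.8
tool_pos: [0.5474, 0.0419, 0.1099]
eef_rot: [0.383, 0.924, -0.001, -0.001]
contact_force: [-0.1, 0.4, 0.3]
opening: 0.95
finger_force: 0.0
```

{"method": "step_arm", "body": {"increments": [[[0,0,-1],[0,0,0]],[[0,0,-1.5],[0,0,0]],[[0,0,-1.5],[0,0,0]],[[0,0,-0.8],[0,0,0]],[[0,0,-0.2],[0,0,0]],[[0,0,0],[0,0,0]],[[0,0,0],[0,0,0]],[[0,0,0],[0,0,0]],[[0,0,0],[0,0,0]],[[0,0,0],[0,0,0]]]}}

```text
clock: 15.8
tool_pos: [0.5483, 0.0421, 0.0621]
eef_rot: [0.383, 0.924, 0.0, 0.0]
contact_force: [-0.1, -0.4, -0.9]
opening: 0.954
finger_force: 0.0
```

{"method": "step_arm", "body": {"increments": [[[0,0,0],[0,0,0]],[[0,0,0],[0,0,0]],[[0,0,0],[0,0,0]],[[0,0,0],[0,0,0]],[[0,0,0],[0,0,0]],[[0,0,0],[0,0,0]],[[0,0,0],[0,0,0]],[[0,0,0],[0,0,0]],[[0,0,0],[0,0,0]],[[0,0,0],[0,0,0]]], "fingers": 0.4}}

```text
clock: 16.8
tool_pos: [0.5481, 0.042, 0.0618]
eef_rot: [0.383, 0.924, -0.0, -0.0]
contact_force: [-0.2, -0.7, -0.3]
opening: 0.641
finger_force: 30.0
```

Run:
```python
from h import *
status()
```

```text
t 16.8 tcp [548.1  42.   61.8] yaw 44.99 tilt [-0. -0.] op 56.4 F [-0.2 -0.7 -0.3] M [-0.1   0.14  0.01] q [-0.1   0.82 -0.11  1.91  0.2   0.42  0.43]
```

{"method": "step_arm", "body": {"increments": [[[0,0,0.8],[0,0,0]],[[0,0,1.8],[0,0,0]],[[0,0,1.8],[0,0,0]],[[-0.6,0,0.5],[0,0,0]],[[-2,-0.1,0],[0,0,0]],[[-3,-0.2,0],[0,0,0]],[[-3,-0.2,0],[0,0,0]],[[-2,-0.1,0],[0,0,0]],[[-1,-0.1,0],[0,0,0]],[[0,0,0],[0,0,0]]]}}

```text
clock: 17.8
tool_pos: [0.4307, 0.0349, 0.1108]
eef_rot: [0.383, 0.924, -0.0, -0.001]
contact_force: [-0.8, 0.1, -2.3]
opening: 0.649
finger_force: 30.0
```

{"method": "step_arm", "body": {"increments": [[[0,0,0],[0,0,0]],[[0,0,-1],[0,0,0]],[[0,0,-2],[0,0,0]],[[0,0,-2],[0,0,0]],[[0,0,-1.5],[0,0,0]],[[0,0,-0.9],[0,0,0]],[[0,0,-0.4],[0,0,0]],[[0,0,0],[0,0,0]],[[0,0,0],[0,0,0]],[[0,0,0],[0,0,0]]]}}

```text
clock: 18.8
tool_pos: [0.4325, 0.0351, 0.0332]
eef_rot: [0.383, 0.924, 0.0, 0.0]
contact_force: [-0.1, -1.0, -2.0]
opening: 0.641
finger_force: 30.0
```

Run:
```python
from h import *
status()
```

```text
t 18.8 tcp [432.5  35.1  33.2] yaw 44.99 tilt [0.001  0.0003] op 56.4 F [-0.1 -1.  -2. ] M [-0.05  0.    0.02] q [-0.18  0.82 -0.02  2.27  0.24  0.06  0.36]
```

{"method": "step_arm", "body": {"increments": [[[0,0,0],[0,0,0]],[[0,0,0],[0,0,0]],[[0,0,0],[0,0,0]],[[0,0,0],[0,0,0]],[[0,0,1],[0,0,0]],[[0,0,2],[0,0,0]],[[0,0,2.5],[0,0,0]],[[0,0,2.5],[0,0,0]],[[0,0,2],[0,0,0]],[[0.5,0.2,0.7],[0,0,0]]], "fingers": 0.95}}

```text
clock: 19.8
tool_pos: [0.4371, 0.0367, 0.1423]
eef_rot: [0.383, 0.924, 0.0, 0.001]
contact_force: [0.7, 0.6, -0.0]
opening: 0.945
finger_force: 0.0
```

{"method": "step_arm", "body": {"increments": [[[2,0.9,0],[0,0,0]],[[3.5,1.5,0],[0,0,0]],[[3.5,1.5,0],[0,0,0]],[[3.5,1.5,0],[0,0,0]],[[3.5,1.5,0],[0,0,0]],[[2,0.7,0],[0,0,0]],[[0.7,0.3,0],[0,0,0]],[[0,0,0],[0,0,0]],[[0,0,0],[0,0,0]],[[0,0,0],[0,0,0]]]}}

```text
clock: 20.8
tool_pos: [0.6227, 0.1152, 0.14]
eef_rot: [0.383, 0.924, -0.001, -0.001]
contact_force: [0.1, -0.3, 0.3]
opening: 0.949
finger_force: 0.0
```

Run:
```python
from h import *
status(); scan()
```

```text
t 20.8 tcp [622.7 115.2 140. ] yaw 44.97 tilt [-0.0016 -0.0008] op 83.5 F [ 0.1 -0.3  0.3] M [-0.04 -0.04 -0.  ] q [-0.18  0.79 -0.15  1.61  0.15  0.76  0.39]
b xy 523.7 235.1 r 26.1 z 57.1 n 286 rgb [254 254 255]
b xy 429.4 395.9 r 26.6 z 57.2 n 283 rgb [238 156  75]
b xy 413.4 286.7 r 26.5 z 57.2 n 334 rgb [254 254 255]
c xy 621.6 118.0 r 25.5 z 91.5 n 149 rgb [ 68  77 116]
```

{"method": "step_arm", "body": {"increments": [[[0,0,-1],[0,0,0]],[[0,0,-2],[0,0,0]],[[0,0,-2],[0,0,0]],[[0,0,-1.7],[0,0,0]],[[0,0,-0.8],[0,0,0]],[[0,0,-0.3],[0,0,0]],[[0,0,0],[0,0,0]],[[0,0,0],[0,0,0]],[[0,0,0],[0,0,0]],[[0,0,0],[0,0,0]]]}}

```text
clock: 21.85
tool_pos: [0.6245, 0.1161, 0.0625]
eef_rot: [0.383, 0.924, 0.0, 0.0]
contact_force: [0.3, 0.2, -0.6]
opening: 0.95
finger_force: 0.0
```

{"method": "step_arm", "body": {"increments": [[[0,0,0],[0,0,0]],[[0,0,0],[0,0,0]],[[0,0,0],[0,0,0]],[[0,0,0],[0,0,0]],[[0,0,0],[0,0,0]],[[0,0,0],[0,0,0]],[[0,0,0],[0,0,0]],[[0,0,0],[0,0,0]],[[0,0,0],[0,0,0]],[[0,0,0],[0,0,0]]], "fingers": 0.4}}

```text
clock: 22.85
tool_pos: [0.6241, 0.1161, 0.0619]
eef_rot: [0.383, 0.924, 0.0, -0.0]
contact_force: [0.7, 0.4, 1.5]
opening: 0.642
finger_force: 30.0
```

Run:
```python
from h import *
status(); scan(hs=((.058,'b'),(.062,'m'),))
```

```text
t 22.85 tcp [624.1 116.1  61.9] yaw 44.99 tilt [0. 0.] op 56.5 F [0.7 0.4 1.5] M [-0.06  0.1   0.01] q [-0.19  0.89 -0.13  1.65  0.18  0.61  0.37]
b xy 524.3 235.8 r 26.4 z 57.2 n 313 rgb [254 254 255]
b xy 429.2 395.3 r 26.4 z 57.3 n 342 rgb [238 156  75]
b xy 413.1 286.7 r 26.1 z 57.3 n 327 rgb [254 254 255]
```

{"method": "step_arm", "body": {"increments": [[[0,0,0.8],[0,0,0]],[[0,0,1.8],[0,0,0]],[[0,0,2],[0,0,0]],[[-1,0.1,0.6],[0,0,0]],[[-3,0.3,0],[0,0,0]],[[-4,0.4,0],[0,0,0]],[[-4,0.4,0],[0,0,0]],[[-4,0.4,0],[0,0,0]],[[-2.7,0.2,0],[0,0,0]],[[-1,0.1,0],[0,0,0]]]}}

```text
clock: 23.9
tool_pos: [0.4228, 0.1347, 0.1139]
eef_rot: [0.382, 0.924, -0.001, -0.002]
contact_force: [0.3, 0.5, -1.5]
opening: 0.641
finger_force: 30.0
```

{"method": "step_arm", "body": {"increments": [[[0,0,0],[0,0,0]],[[0,0,0],[0,0,0]],[[0,0,-1],[0,0,0]],[[0,0,-2],[0,0,0]],[[0,0,-2],[0,0,0]],[[0,0,-1.5],[0,0,0]],[[0,0,-1],[0,0,0]],[[0,0,-0.5],[0,0,0]],[[0,0,0],[0,0,0]],[[0,0,0],[0,0,0]]]}}

```text
clock: 24.9
tool_pos: [0.4275, 0.1351, 0.034]
eef_rot: [0.383, 0.924, 0.0, 0.0]
contact_force: [0.1, 0.2, -1.3]
opening: 0.643
finger_force: 30.0
```

Run:
```python
from h import *
status()
```

```text
t 24.9 tcp [427.5 135.1  34. ] yaw 44.97 tilt [0.0007 0.0003] op 56.5 F [ 0.1  0.2 -1.3] M [-0.   -0.   -0.04] q [-0.39  0.82 -0.03  2.22  0.2   0.1   0.18]
```

{"method": "step_arm", "body": {"increments": [[[0,0,-0.1],[0,0,0]],[[0,0,0],[0,0,0]],[[0,0,0],[0,0,0]],[[0,0,0],[0,0,0]],[[0,0,0.8],[0,0,0]],[[0,0,2],[0,0,0]],[[0,0,2.2],[0,0,0]],[[0,0,1.5],[0,0,0]],[[0,0.5,0.5],[0,0,0]],[[-0.1,1.5,0],[0,0,0]]], "fingers": 0.95}}

```text
clock: 25.9
tool_pos: [0.4266, 0.1542, 0.1038]
eef_rot: [0.384, 0.923, 0.0, 0.001]
contact_force: [-0.1, 0.1, 1.5]
opening: 0.947
finger_force: 0.0
```

{"method": "step_arm", "body": {"increments": [[[-0.3,2.5,0],[0,0,0]],[[-0.4,3.5,0],[0,0,0]],[[-0.4,3.5,0],[0,0,0]],[[-0.2,2.5,0],[0,0,0]],[[0,1.2,0],[0,0,0]],[[0,0,0],[0,0,0]],[[0,0,0],[0,0,0]],[[0,0,0],[0,0,0]],[[0,0,0],[0,0,0]],[[0,0,0],[0,0,0]]]}}

```text
clock: 26.9
tool_pos: [0.4133, 0.286, 0.1029]
eef_rot: [0.383, 0.924, -0.0, 0.0]
contact_force: [0.5, -0.1, -0.2]
opening: 0.951
finger_force: 0.0
```

Run:
```python
from h import *
status(); scan()
```

```text
t 26.9 tcp [413.3 286.  102.9] yaw 44.91 tilt [-0.0001 -0.0005] op 83.7 F [ 0.5 -0.1 -0.2] M [0.01 0.03 0.01] q [-0.67  0.71 -0.05  2.03  0.09  0.4  -0.  ]
b xy 523.1 235.3 r 26.3 z 57.2 n 311 rgb [254 254 255]
b xy 455.9 -84.6 r 26.0 z 57.1 n 318 rgb [255 251 254]
m xy 433.6 35.6 r 26.6 z 61.0 n 325 rgb [ 86  88 122]
m xy 428.5 135.4 r 26.3 z 61.1 n 336 rgb [ 78  83 110]
c xy 628.5 41.2 r 26.0 z 91.2 n 310 rgb [254 254 255]
```

{"method": "step_arm", "body": {"increments": [[[0,0,-1],[0,0,0]],[[0,0,-2],[0,0,0]],[[0,0,-2],[0,0,0]],[[0,0,-1.5],[0,0,0]],[[0,0,-0.7],[0,0,0]],[[0,0,-0.3],[0,0,0]],[[0,0,0],[0,0,0]],[[0,0,0],[0,0,0]],[[0,0,0],[0,0,0]],[[0,0,0],[0,0,0]]]}}

```text
clock: 27.95
tool_pos: [0.4134, 0.2873, 0.0284]
eef_rot: [0.383, 0.924, 0.001, 0.0]
contact_force: [0.9, 0.3, 0.1]
opening: 0.954
finger_force: 0.0
```

{"method": "step_arm", "body": {"increments": [[[0,0,0],[0,0,0]],[[0,0,0],[0,0,0]],[[0,0,0],[0,0,0]],[[0,0,0],[0,0,0]],[[0,0,0],[0,0,0]],[[0,0,0],[0,0,0]],[[0,0,0],[0,0,0]],[[0,0,0],[0,0,0]],[[0,0,0],[0,0,0]],[[0,0,0],[0,0,0]]], "fingers": 0.4}}

```text
clock: 28.95
tool_pos: [0.413, 0.287, 0.0279]
eef_rot: [0.383, 0.924, -0.0, -0.0]
contact_force: [-1.1, -1.0, 2.5]
opening: 0.646
finger_force: 30.0
```

Run:
```python
from h import *
status()
```

```text
t 28.95 tcp [413.  287.   27.9] yaw 44.99 tilt [-0.0001 -0.0001] op 56.8 F [-1.1 -1.   2.5] M [-0.2   0.19  0.02] q [-0.68  0.85 -0.03  2.06  0.1   0.23 -0.01]
```

{"method": "step_arm", "body": {"increments": [[[0,0,0.8],[0,0,0]],[[0,0,2],[0,0,0]],[[0,0,3],[0,0,0]],[[0,0,3],[0,0,0]],[[0,0,2],[0,0,0]],[[0.6,-0.5,0.9],[0,0,0]],[[1.8,-1.5,0],[0,0,0]],[[3,-2.4,0],[0,0,0]],[[3,-2.4,0],[0,0,0]],[[3,-2.4,0],[0,0,0]]]}}

```text
clock: 29.95
tool_pos: [0.5281, 0.1933, 0.1443]
eef_rot: [0.383, 0.924, -0.0, -0.0]
contact_force: [0.6, -0.0, -2.1]
opening: 0.644
finger_force: 30.0
```

{"method": "step_arm", "body": {"increments": [[[3,-2.4,0],[0,0,0]],[[3,-2.4,0],[0,0,0]],[[2.4,-2,0],[0,0,0]],[[1.2,-1,0],[0,0,0]],[[0.4,-0.4,0],[0,0,0]],[[0,0,0],[0,0,0]],[[0,0,0],[0,0,0]],[[0,0,0],[0,0,0]],[[0,0,-1],[0,0,0]],[[0,0,-1],[0,0,0]]]}}

```text
clock: 30.95
tool_pos: [0.6268, 0.1138, 0.1243]
eef_rot: [0.382, 0.924, 0.0, 0.0]
contact_force: [0.3, 0.4, -2.2]
opening: 0.648
finger_force: 30.0
```

Run:
```python
from h import *
status(); scan()
```

```text
t 30.95 tcp [626.8 113.8 124.3] yaw 45.06 tilt [0.0001 0.0003] op 57.0 F [ 0.3  0.4 -2.2] M [-0.02  0.02  0.  ] q [-0.19  0.81 -0.12  1.61  0.13  0.73  0.42]
b xy 523.3 235.7 r 26.3 z 57.2 n 326 rgb [254 254 255]
b xy 429.7 395.5 r 25.9 z 57.3 n 317 rgb [238 153  69]
m xy 462.8 97.1 r 25.7 z 60.9 n 261 rgb [ 77  83 118]
```

A spent jar has been knocked to the mat's edge, at about (463,97); I'll mend that later. First I'll set this jar down.

{"method": "step_arm", "body": {"increments": [[[0,0,-1],[0,0,0]],[[0,0,-1.8],[0,0,0]],[[0,0,-1.6],[0,0,0]],[[0,0,-1],[0,0,0]],[[0,0,-0.5],[0,0,0]],[[0,0,-0.2],[0,0,0]],[[0,0,0],[0,0,0]],[[0,0,0],[0,0,0]],[[0,0,0],[0,0,0]],[[0,0,0],[0,0,0]]]}}

```text
clock: 32.0
tool_pos: [0.6274, 0.1132, 0.0644]
eef_rot: [0.383, 0.924, 0.0, 0.0]
contact_force: [0.6, -0.4, -2.0]
opening: 0.645
finger_force: 30.0
```

{"method": "step_arm", "body": {"increments": [[[0,0,0],[0,0,0]],[[0,0,0],[0,0,0]],[[0,0,0],[0,0,0]],[[0,0,0],[0,0,0]],[[0,0,1],[0,0,0]],[[0,0,2],[0,0,0]],[[0,0,2.5],[0,0,0]],[[0,0,2],[0,0,0]],[[-0.5,0.6,0.5],[0,0,0]],[[-1.5,1.8,0],[0,0,0]]], "fingers": 0.95}}

```text
clock: 33.0
tool_pos: [0.6088, 0.1352, 0.1451]
eef_rot: [0.385, 0.923, 0.0, 0.002]
contact_force: [0.0, -0.1, -0.8]
opening: 0.947
finger_force: 0.0
```

Run:
```python
from h import *
status(); scan()
```

```text
t 33.0 tcp [608.8 135.2 145.1] yaw 44.75 tilt [ 0.0039 -0.0008] op 83.3 F [ 0.  -0.1 -0.8] M [-0.01  0.01 -0.02] q [-0.23  0.76 -0.12  1.64  0.12  0.74  0.38]
b xy 523.9 235.5 r 26.2 z 57.2 n 294 rgb [254 254 255]
b xy 429.8 396.2 r 26.3 z 57.4 n 313 rgb [238 153  69]
```

{"method": "step_arm", "body": {"increments": [[[-2.6,2.9,0],[0,0,0]],[[-3,3.5,0],[0,0,0]],[[-2,2.4,0],[0,0,0]],[[-0.8,1,0],[0,0,0]],[[0,0,0],[0,0,0]],[[0,0,0],[0,0,0]],[[0,0,-1],[0,0,0]],[[0,0,-2],[0,0,0]],[[0,0,-2],[0,0,0]],[[0,0,0],[0,0,0]]]}}

```text
clock: 34.05
tool_pos: [0.5222, 0.2323, 0.091]
eef_rot: [0.384, 0.923, -0.002, -0.001]
contact_force: [0.2, -0.5, -0.0]
opening: 0.952
finger_force: 0.0
```

{"method": "step_arm", "body": {"increments": [[[0,0,0],[0,0,0]],[[0,0,-1.5],[0,0,0]],[[0,0,-2],[0,0,0]],[[0,0,-2],[0,0,0]],[[0,0,-0.9],[0,0,0]],[[0,0,-0.3],[0,0,0]],[[0,0,0],[0,0,0]],[[0,0,0],[0,0,0]],[[0,0,0],[0,0,0]],[[0,0,0],[0,0,0]]]}}

```text
clock: 35.05
tool_pos: [0.5235, 0.2353, 0.0275]
eef_rot: [0.383, 0.924, 0.0, 0.0]
contact_force: [0.3, 0.6, -0.8]
opening: 0.949
finger_force: 0.0
```

{"method": "step_arm", "body": {"increments": [[[0,0,0],[0,0,0]],[[0,0,0],[0,0,0]],[[0,0,0],[0,0,0]],[[0,0,0],[0,0,0]],[[0,0,0],[0,0,0]],[[0,0,0],[0,0,0]],[[0,0,0],[0,0,0]],[[0,0,0],[0,0,0]],[[0,0,0],[0,0,0]],[[0,0,0],[0,0,0]]], "fingers": 0.4}}

```text
clock: 36.05
tool_pos: [0.5231, 0.2351, 0.0269]
eef_rot: [0.383, 0.924, 0.0, 0.0]
contact_force: [0.3, -1.2, 2.0]
opening: 0.652
finger_force: 30.0
```

Run:
```python
from h import *
status(); scan()
```

```text
t 36.05 tcp [523.1 235.1  26.9] yaw 44.99 tilt [0.     0.0001] op 57.4 F [ 0.3 -1.2  2. ] M [-0.07  0.12  0.04] q [-0.46  0.9  -0.07  1.85  0.13  0.4   0.16]
b xy 456.0 -84.4 r 26.2 z 57.2 n 310 rgb [255 251 254]
m xy 462.7 97.0 r 25.7 z 60.9 n 322 rgb [ 83  90 137]
m xy 433.4 35.7 r 26.5 z 61.1 n 328 rgb [ 88  90 123]
c xy 628.0 41.6 r 26.3 z 91.3 n 310 rgb [254 254 255]
c xy 626.7 114.5 r 25.9 z 91.2 n 316 rgb [254 254 255]
```

{"method": "step_arm", "body": {"increments": [[[0,0,0.8],[0,0,0]],[[0,0,2],[0,0,0]],[[0,0,3],[0,0,0]],[[0,0,2.5],[0,0,0]],[[0,0,1.5],[0,0,0]],[[0.2,-1.2,0],[0,0,0]],[[0.4,-3,0],[0,0,0]],[[0.5,-3.5,0],[0,0,0]],[[0.5,-3,0],[0,0,0]],[[0.2,-1.5,0],[0,0,0]]]}}

```text
clock: 37.1
tool_pos: [0.5408, 0.1079, 0.1239]
eef_rot: [0.385, 0.923, -0.002, -0.0]
contact_force: [0.5, -0.3, -0.7]
opening: 0.654
finger_force: 30.0
```

{"method": "step_arm", "body": {"increments": [[[0,0,0],[0,0,0]],[[0,0,0],[0,0,0]],[[0,0,0],[0,0,0]],[[0,0,-1],[0,0,0]],[[0,0,-2],[0,0,0]],[[0,0,-1.8],[0,0,0]],[[0,0,-1],[0,0,0]],[[0,0,-0.4],[0,0,0]],[[0,0,0],[0,0,0]],[[0,0,0],[0,0,0]]]}}

```text
clock: 38.1
tool_pos: [0.5415, 0.1134, 0.0633]
eef_rot: [0.383, 0.924, 0.0, 0.0]
contact_force: [0.4, 0.5, 0.1]
opening: 0.645
finger_force: 30.0
```

Run:
```python
from h import *
status()
```

```text
t 38.1 tcp [541.5 113.4  63.3] yaw 45.01 tilt [0.0009 0.0004] op 56.8 F [0.4 0.5 0.1] M [-0.02  0.05 -0.02] q [-0.23  0.82 -0.1   1.9   0.17  0.43  0.33]
```

{"method": "step_arm", "body": {"increments": [[[0,0,-0.1],[0,0,0]],[[0,0,0],[0,0,0]],[[0,0,0],[0,0,0]],[[0,0,0],[0,0,0]],[[0,0,0],[0,0,0]],[[0,0,1],[0,0,0]],[[0,0,2],[0,0,0]],[[0,0,2.5],[0,0,0]],[[0,0,2],[0,0,0]],[[0,0,0.5],[0,0,0]]], "fingers": 0.85}}

```text
clock: 39.1
tool_pos: [0.5426, 0.1135, 0.1445]
eef_rot: [0.383, 0.924, 0.001, 0.002]
contact_force: [0.9, 0.2, 0.1]
opening: 0.848
finger_force: 0.0
```

{"method": "step_arm", "body": {"increments": [[[-0.8,-0.2,0],[0,0,8]],[[-1.5,-0.3,0],[0,0,8]],[[-1.5,-0.3,0],[0,0,8]],[[-1.5,-0.3,0],[0,0,8]],[[-1.5,-0.3,0],[0,0,8]],[[-0.7,-0.1,0],[0,0,8]],[[-0.3,-0.1,0],[0,0,8]],[[0,0,0],[0,0,8]],[[0,0,0],[0,0,0]],[[0,0,0],[0,0,0]]]}}

```text
clock: 40.1
tool_pos: [0.463, 0.097, 0.1416]
eef_rot: [-0.163, 0.987, 0.0, -0.0]
contact_force: [0.9, -0.5, -0.2]
opening: 0.848
finger_force: 0.0
```

Run:
```python
from h import *
status(); p,P=scan()
cv2.imwrite('pics/v5.png',cv2.resize(cv2.cvtColor(p,cv2.COLOR_RGB2BGR)[130:290,210:390],None,fx=3.5,fy=3.5,interpolation=cv2.INTER_CUBIC))
```

```text
t 40.1 tcp [463.   97.  141.6] yaw 108.79 tilt [-0.0006  0.0002] op 74.7 F [ 0.9 -0.5 -0.2] M [ 0.04  0.02 -0.02] q [-0.03  0.64 -0.42  2.08  0.51  0.53  1.07]
b xy 429.6 395.8 r 26.4 z 57.3 n 294 rgb [237 151  67]
c xy 628.2 40.9 r 26.2 z 91.4 n 299 rgb [254 254 255]
c xy 626.7 113.9 r 26.1 z 91.4 n 313 rgb [254 254 254]
```

View pics/v5.png

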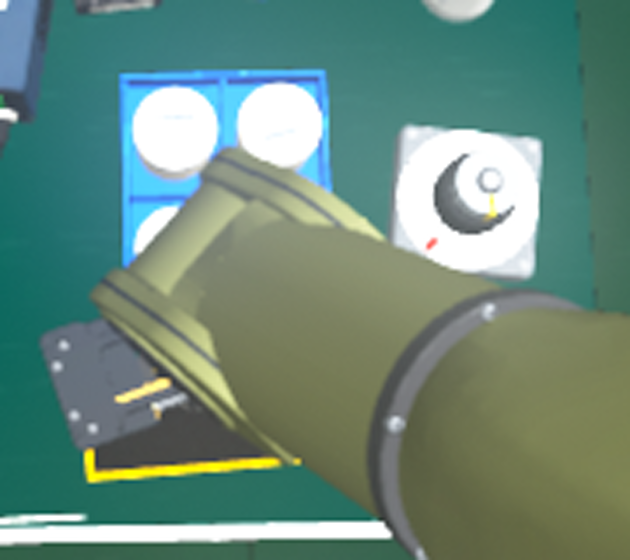

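The picture shows three cream jars in cells and the ring's yellow line still to the front. The spent jar is under the gripper.

{"method": "step_arm", "body": {"increments": [[[0,0,-1],[0,0,0]],[[0,0,-2],[0,0,0]],[[0,0,-2.5],[0,0,0]],[[0,0,-2.5],[0,0,0]],[[0,0,-1.8],[0,0,0]],[[0,0,-0.7],[0,0,0]],[[0,0,-0.4],[0,0,0]],[[0,0,0],[0,0,0]],[[0,0,0],[0,0,0]],[[0,0,0],[0,0,0]]]}}

```text
clock: 41.15
tool_pos: [0.4636, 0.0972, 0.0335]
eef_rot: [-0.165, 0.986, 0.0, 0.001]
contact_force: [0.4, -0.2, -0.2]
opening: 0.848
finger_force: 0.0
```

{"method": "step_arm", "body": {"increments": [[[0,0,0],[0,0,0]],[[0,0,0],[0,0,0]],[[0,0,0],[0,0,0]],[[0,0,0],[0,0,0]],[[0,0,0],[0,0,0]],[[0,0,0],[0,0,0]],[[0,0,0],[0,0,0]],[[0,0,0],[0,0,0]],[[0,0,0],[0,0,0]],[[0,0,0],[0,0,0]]], "fingers": 0.4}}

```text
clock: 42.15
tool_pos: [0.4633, 0.0972, 0.0331]
eef_rot: [-0.165, 0.986, 0.0, 0.0]
contact_force: [-0.4, 0.6, 5.2]
opening: 0.64
finger_force: 30.0
```

Run:
```python
from h import *
status()
```

```text
t 42.15 tcp [463.3  97.2  33.1] yaw 109.0 tilt [0.0005 0.0003] op 56.3 F [-0.4  0.6  5.2] M [ 0.13  0.07 -0.06] q [-0.19  0.83 -0.19  2.15  0.68  0.22  0.92]
```

{"method": "step_arm", "body": {"increments": [[[0,0,0.8],[0,0,0]],[[0,0,1.5],[0,0,0]],[[0,0,0.7],[0,0,0]],[[-0.6,0.6,0],[0,0,0]],[[-1,1.1,0],[0,0,0]],[[-1,1.1,0],[0,0,0]],[[-0.5,0.5,0],[0,0,0]],[[0,0,0],[0,0,0]],[[0,0,0],[0,0,0]],[[0,0,0],[0,0,0]]]}}

```text
clock: 43.15
tool_pos: [0.4326, 0.1295, 0.0627]
eef_rot: [-0.164, 0.986, -0.0, 0.0]
contact_force: [-0.6, -0.2, -1.1]
opening: 0.635
finger_force: 30.0
```

{"method": "step_arm", "body": {"increments": [[[0,0,-0.6],[0,0,0]],[[0,0,-1],[0,0,0]],[[0,0,-0.8],[0,0,0]],[[0,0,-0.5],[0,0,0]],[[0,0,0],[0,0,0]],[[0,0,0],[0,0,0]],[[0,0,0],[0,0,0]],[[0,0,0],[0,0,0]],[[0,0,0],[0,0,0]],[[0,0,0],[0,0,0]]]}}

```text
clock: 44.15
tool_pos: [0.4322, 0.1301, 0.0339]
eef_rot: [-0.165, 0.986, 0.0, 0.0]
contact_force: [0.5, 0.3, -0.7]
opening: 0.643
finger_force: 30.0
```

Run:
```python
from h import *
status()
```

```text
t 44.15 tcp [432.2 130.1  33.9] yaw 108.99 tilt [0.0001 0.0002] op 56.6 F [ 0.5  0.3 -0.7] M [ 0.02  0.04 -0.04] q [-0.32  0.82 -0.12  2.21  0.68  0.14  0.83]
```

{"method": "step_arm", "body": {"increments": [[[0,0,-0.1],[0,0,0]],[[0,0,0],[0,0,0]],[[0,0,0],[0,0,0]],[[0,0,0],[0,0,0]],[[0,0,0],[0,0,0]],[[0,0,1],[0,0,0]],[[0,0,2],[0,0,0]],[[0,0,2.5],[0,0,0]],[[0,0,2.5],[0,0,0]],[[0,0,2],[0,0,0]]], "fingers": 0.85}}

```text
clock: 45.15
tool_pos: [0.4321, 0.13, 0.1341]
eef_rot: [-0.165, 0.986, 0.0, 0.0]
contact_force: [-0.4, -0.0, -0.7]
opening: 0.85
finger_force: 0.0
```

Run:
```python
from h import *
status()
p,d=snap('top'); P=cloud('top',d)
near=(abs(P[...,0]-.58)<.06)&(abs(P[...,1]+.098)<.06)
for lo,hi in((.105,.1135),(.114,.121),(.08,.087)):
    m=near&(P[...,2]>lo)&(P[...,2]<hi); q=P[m][:,:2].astype(np.float32)
    print(lo,len(q),q.mean(0),cv2.minEnclosingCircle(q))
m=near&(P[...,2]>.035)&(P[...,2]<.0435); q=P[m][:,:2].astype(np.float32); print('box',cv2.minAreaRect(q))
hsv=cv2.cvtColor(p,cv2.COLOR_RGB2HSV)
red=((hsv[...,0]<8)|(hsv[...,0]>172))&(hsv[...,1]>110)
red[:150]=0;red[225:]=0;red[:,310:380]&=True;red[:,:310]=0;red[:,380:]=0
v,u=np.nonzero(red);print('red',len(u),u.mean(),v.mean(),world('top',u.mean(),v.mean(),z=.045))
yl=(abs(hsv[...,0].astype(int)-27)<6)&(hsv[...,1]>110);yl[:150]=0;yl[225:]=0;yl[:,:310]=0;yl[:,380:]=0
v,u=np.nonzero(yl);print('yel',len(u),list(zip(u,v)))
# pointer from side
s,_=snap('side')
for a in np.radians([-90,-100,-110,-120,-130]):
    c=np.array([.580,-.098]);e=np.array([np.cos(a),np.sin(a)])
    print(round(np.degrees(a)),[tuple(np.round(proj('side',[*(c+e*.0285),z]),1)) for z in(.049,.064,.082)],np.round(proj('side',[*(c+e*.037),.049]),1))
cv2.imwrite('pics/v6.png',cv2.resize(cv2.cvtColor(s,cv2.COLOR_RGB2BGR)[205:255,280:330],None,fx=11,fy=11,interpolation=cv2.INTER_CUBIC))
```

```text
t 45.15 tcp [432.1 130.  134.1] yaw 108.99 tilt [0.0005 0.0003] op 74.8 F [-0.4 -0.  -0.7] M [ 0.05 -0.02 -0.01] q [-0.14  0.63 -0.4   2.15  0.54  0.46  0.95]
0.105 228 [ 0.5817257  -0.09845196] ((0.5825579762458801, -0.09894995391368866), 0.02233748510479927)
0.114 24 [ 0.58065593 -0.09761962] ((0.5762209296226501, -0.095289446413517), 0.01259889267385006)
0.08 99 [ 0.57371384 -0.09021654] ((0.5820232033729553, -0.09914331138134003), 0.028093986213207245)
box ((0.5822728276252747, -0.09882475435733795), (0.10336785018444061, 0.10348989814519882), 82.7885971069336)
red 2 332.5 199.5 [ 0.54792296 -0.06784993  0.045     ]
yel 3 [(np.int64(350), np.int64(187)), (np.int64(350), np.int64(191)), (np.int64(351), np.int64(191))]
-90 [(np.float64(309.3), np.float64(241.5)), (np.float64(309.7), np.float64(235.9)), (np.float64(310.1), np.float64(229.1))] [311.7 243.3]
-100 [(np.float64(307.5), np.float64(242.1)), (np.float64(307.8), np.float64(236.4)), (np.float64(308.3), np.float64(229.6))] [309.3 244. ]
-110 [(np.float64(305.5), np.float64(242.4)), (np.float64(305.8), np.float64(236.8)), (np.float64(306.2), np.float64(229.9))] [306.7 244.4]
-120 [(np.float64(303.3), np.float64(242.6)), (np.float64(303.7), np.float64(236.9)), (np.float64(304.1), np.float64(230.1))] [303.9 244.6]
-130 [(np.float64(301.2), np.float64(242.5)), (np.float64(301.5), np.float64(236.9)), (np.float64(301.9), np.float64(230.0))] [301.  244.5]
```

View pics/v6.png

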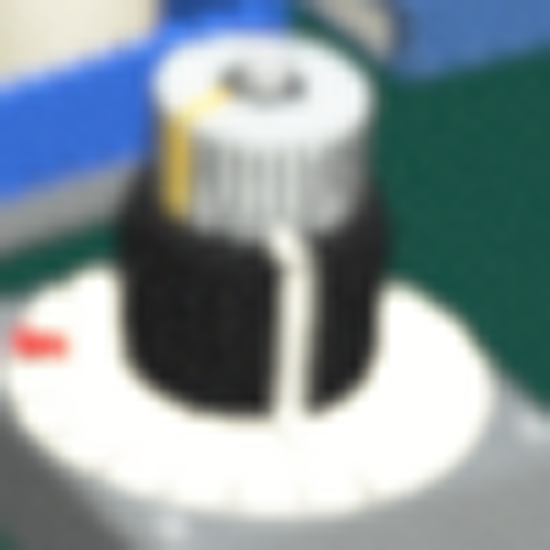

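The side crop shows the white line at (290,330), with its world bearing at about -112°, and the tab at (40,343), at about 138°. The axis comes out at (582,-99) mm from the ring, the dial and the box alike. Next I go above the ring.

{"method": "step_arm", "body": {"increments": [[[0.5,-0.8,2],[0,0,-8]],[[1.2,-1.8,2],[0,0,-8]],[[2,-3,0.5],[0,0,-8]],[[2.2,-3.4,0],[0,0,-8]],[[2.4,-3.7,0],[0,0,-8]],[[2.4,-3.7,0],[0,0,-8]],[[2,-3,0],[0,0,-8]],[[1.5,-2.3,0],[0,0,-8]],[[0.8,-1.2,0],[0,0,0]],[[0,0,0],[0,0,0]]], "fingers": 0.75}}

```text
clock: 46.25
tool_pos: [0.5822, -0.1007, 0.1767]
eef_rot: [0.382, 0.924, -0.001, -0.0]
contact_force: [-0.9, 0.3, 0.3]
opening: 0.747
finger_force: 0.0
```

{"method": "step_arm", "body": {"increments": [[[0,0,0],[0,0,0]],[[0,0,0],[0,0,0]],[[0,0,0],[0,0,0]],[[0,0,0],[0,0,0]],[[0,0,0],[0,0,0]],[[0,0,0],[0,0,0]],[[0,0,0],[0,0,0]],[[0,0,0],[0,0,0]],[[0,0,0],[0,0,0]],[[0,0,0],[0,0,0]]]}}

```text
clock: 47.25
tool_pos: [0.5821, -0.099, 0.1778]
eef_rot: [0.383, 0.924, 0.0, 0.0]
contact_force: [-0.8, 0.6, 0.3]
opening: 0.749
finger_force: 0.0
```

Run:
```python
from h import *
status(); scan()
```

```text
t 47.25 tcp [582.1 -99.  177.8] yaw 44.99 tilt [0.0001 0.    ] op 65.9 F [-0.8  0.6  0.3] M [-0.07  0.01 -0.02] q [ 0.2   0.69 -0.2   1.71  0.18  0.76  0.71]
b xy 456.5 -84.3 r 26.2 z 56.9 n 331 rgb [255 247 254]
b xy 429.6 395.8 r 26.9 z 57.1 n 323 rgb [229 140  62]
m xy 433.6 35.6 r 26.6 z 61.0 n 336 rgb [ 83  85 111]
m xy 432.0 128.5 r 26.2 z 61.0 n 305 rgb [ 76  80 100]
c xy 628.7 41.1 r 25.9 z 91.3 n 306 rgb [254 254 254]
c xy 626.3 114.8 r 26.0 z 91.5 n 321 rgb [254 254 254]
c xy 542.3 113.9 r 25.9 z 91.1 n 303 rgb [254 254 255]
```

{"method": "step_arm", "body": {"increments": [[[0,0,-1],[0,0,0]],[[0,0,-2],[0,0,0]],[[0,0,-2],[0,0,0]],[[0,0,-2],[0,0,0]],[[0,0,-1.2],[0,0,0]],[[0,0,-0.5],[0,0,0]],[[0,0,-0.2],[0,0,0]],[[0,0,0],[0,0,0]],[[0,0,0],[0,0,0]],[[0,0,0],[0,0,0]]]}}

```text
clock: 48.3
tool_pos: [0.5826, -0.099, 0.0896]
eef_rot: [0.383, 0.924, 0.0, 0.001]
contact_force: [0.2, -0.6, 0.0]
opening: 0.749
finger_force: 0.0
```

{"method": "step_arm", "body": {"increments": [[[0,0,-0.1],[0,0,0]],[[0,0,0],[0,0,0]],[[0,0,0],[0,0,0]],[[0,0,0],[0,0,0]],[[0,0,0],[0,0,0]],[[0,0,0],[0,0,0]],[[0,0,0],[0,0,0]],[[0,0,0],[0,0,0]],[[0,0,0],[0,0,0]],[[0,0,0],[0,0,0]]], "fingers": 0.3, "grip_force": 25}}

```text
clock: 49.3
tool_pos: [0.5821, -0.0989, 0.0878]
eef_rot: [0.383, 0.924, 0.0, -0.0]
contact_force: [0.3, -0.5, -0.2]
opening: 0.3
finger_force: 0.0
```

Run:
```python
from h import *
status()
```

```text
t 49.3 tcp [582.1 -98.9  87.8] yaw 44.99 tilt [-0.      0.0001] op 26.4 F [ 0.3 -0.5 -0.2] M [-0.02  0.01 -0.01] q [ 0.18  0.81 -0.16  1.78  0.22  0.57  0.67]
```

The fingers passed through the ring at this height as well. I'll open and go a little lower, with the grasp point nearer the stated 101 mm, watching the force.

{"method": "step_arm", "body": {"increments": [[[0,0,0],[0,0,0]],[[0,0,0],[0,0,0]],[[0,0,0],[0,0,0]],[[0,0,0],[0,0,0]],[[0,0,0],[0,0,0]],[[0,0,0],[0,0,0]],[[0,0,-0.2],[0,0,0]],[[0,0,-0.2],[0,0,0]],[[0,0,0],[0,0,0]],[[0,0,0],[0,0,0]]], "fingers": 0.75}}

```text
clock: 50.3
tool_pos: [0.582, -0.0989, 0.0837]
eef_rot: [0.383, 0.924, -0.0, -0.0]
contact_force: [-0.1, 0.4, -0.1]
opening: 0.752
finger_force: 0.0
```

{"method": "step_arm", "body": {"increments": [[[0,0,0],[0,0,0]],[[0,0,0],[0,0,0]],[[0,0,0],[0,0,0]],[[0,0,0],[0,0,0]],[[0,0,0],[0,0,0]],[[0,0,0],[0,0,0]],[[0,0,0],[0,0,0]],[[0,0,0],[0,0,0]],[[0,0,0],[0,0,0]],[[0,0,0],[0,0,0]]], "fingers": 0.4, "grip_force": 25}}

```text
clock: 51.3
tool_pos: [0.5825, -0.0993, 0.0846]
eef_rot: [0.383, 0.924, -0.0, 0.001]
contact_force: [-0.7, -1.0, 5.5]
opening: 0.402
finger_force: 2.8
```

Run:
```python
from h import *
status()
```

```text
t 51.3 tcp [582.5 -99.3  84.6] yaw 44.98 tilt [ 0.001  -0.0005] op 35.4 F [-0.7 -1.   5.5] M [-0.15  0.2  -0.03] q [ 0.18  0.82 -0.16  1.78  0.22  0.56  0.67]
```

Run:
```python
from h import *
s,_=snap('side')
status()
cv2.imwrite('pics/v7.png',cv2.resize(cv2.cvtColor(s,cv2.COLOR_RGB2BGR)[185:255,270:345],None,fx=8,fy=8,interpolation=cv2.INTER_CUBIC))
```

```text
t 51.35 tcp [582.4 -99.3  84.6] yaw 44.98 tilt [ 0.0009 -0.0005] op 35.4 F [-1.1 -0.6  5.3] M [-0.17  0.28 -0.02] q [ 0.18  0.82 -0.16  1.78  0.22  0.56  0.67]
```

View pics/v7.png

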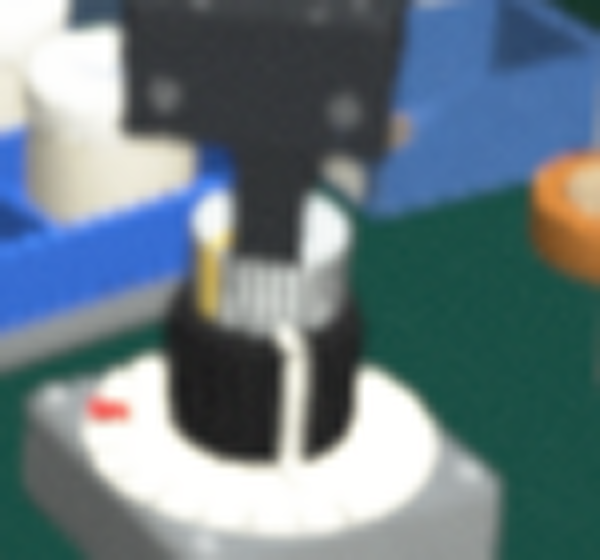

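The picture shows the fingertip ending at the ring's top, at (270,258), rather than beside it. So the real tips look about 26 mm above the reported TCP, which would also explain the first missed jar grasp. I'll check this against the depth.

Run:
```python
from h import *
s,d=snap('side'); P=cloud('side',d)
for u in (303,290):
    for v in range(185,228,2): print(u,v,(P[v,u]*1000).astype(int),s[v,u])
```

```text
303 185 [ 523 -161  218] [64 68 72]
303 187 [ 518 -168  218] [58 63 64]
303 189 [ 518 -168  213] [52 55 57]
303 191 [ 520 -166  207] [52 55 58]
303 193 [ 519 -166  203] [54 56 59]
303 195 [ 525 -160  195] [55 58 61]
303 197 [ 524 -162  192] [53 56 59]
303 199 [ 525 -161  186] [53 57 59]
303 201 [ 525 -162  182] [52 56 59]
303 203 [ 524 -163  179] [50 53 56]
303 205 [ 558 -123  147] [49 52 53]
303 207 [ 556 -125  144] [50 53 55]
303 209 [ 559 -122  136] [50 53 54]
303 211 [ 559 -122  132] [52 54 56]
303 213 [ 560 -122  126] [53 54 57]
303 215 [ 562 -119  120] [52 55 57]
303 217 [ 561 -120  115] [91 94 92]
303 219 [ 567 -114  106] [174 178 174]
303 221 [ 565 -117  102] [185 188 184]
303 223 [ 568 -114   95] [185 190 186]
303 225 [ 568 -114   90] [169 172 169]
303 227 [ 570 -113   83] [91 92 89]
290 185 [ 501 -147  218] [65 68 72]
290 187 [ 500 -149  215] [55 58 61]
290 189 [ 499 -151  211] [53 55 58]
290 191 [ 501 -149  205] [53 56 58]
290 193 [ 501 -149  201] [55 59 62]
290 195 [ 507 -141  192] [89 92 94]
290 197 [ 505 -144  189] [105 108 108]
290 199 [ 511 -137  180] [68 71 73]
290 201 [ 506 -143  179] [91 90 86]
290 203 [626  11  75] [210 206 186]
290 205 [628  13  68] [233 229 211]
290 207 [629  13  62] [228 225 207]
290 209 [629  13  57] [154 172 223]
290 211 [622   4  56] [ 61 116 220]
290 213 [623   5  50] [ 55 109 211]
290 215 [622   3  45] [ 57 110 211]
290 217 [622   3  39] [ 57 111 212]
290 219 [625   6  31] [ 88 120 192]
290 221 [633  17  17] [132 138 144]
290 223 [634  17  11] [106 110 108]
290 225 [556 -82  78] [48 64 60]
290 227 [557 -82  72] [27 55 49]
```

{"method": "step_arm", "body": {"increments": [[[0,0,0.3],[0,0,0]],[[0,0,0.5],[0,0,0]],[[0,0,0],[0,0,0]],[[0,0,0],[0,0,0]],[[0,0,0],[0,0,0]],[[0,0,0],[0,0,0]],[[0,0,0],[0,0,0]],[[0,0,0],[0,0,0]],[[0,0,0],[0,0,0]],[[0,0,0],[0,0,0]]], "fingers": 0.75}}

```text
clock: 52.4
tool_pos: [0.5821, -0.0989, 0.0918]
eef_rot: [0.383, 0.924, 0.0, -0.0]
contact_force: [0.7, -0.4, 0.0]
opening: 0.751
finger_force: 0.0
```

Run:
```python
from h import *
status()
s,d=snap('side'); P=cloud('side',d)
dark=(s.max(-1)<110)&(P[...,2]>.09)&(abs(P[...,0]-.582)<.12)&(abs(P[...,1]+.099)<.12)
ys,xs=np.nonzero(dark); z=P[...,2][dark]
e=(P[...,0][dark]-.582)*-.707+(P[...,1][dark]+.099)*-.707; f=(P[...,0][dark]-.582)*.707-(P[...,1][dark]+.099)*.707
for lo in np.arange(.09,.2,.006):
    m=(z>=lo)&(z<lo+.006)
    if m.sum()>2: print(round(lo,3),m.sum(),'along',np.percentile(e[m],[5,95]).round(3),'across',np.percentile(f[m],[5,95]).round(3))
```

```text
t 52.4 tcp [582.1 -98.9  91.8] yaw 44.99 tilt [-0.      0.0001] op 66.0 F [ 0.7 -0.4  0. ] M [-0.04 -0.01  0.03] q [ 0.18  0.81 -0.16  1.77  0.22  0.58  0.67]
0.09 3 along [0.006 0.01 ] across [-0.023  0.016]
0.12 11 along [-0.033  0.048] across [-0.007  0.007]
0.126 19 along [0.045 0.049] across [-0.008  0.009]
0.132 17 along [0.044 0.049] across [-0.006  0.009]
0.138 21 along [0.047 0.05 ] across [-0.006  0.009]
0.144 22 along [0.048 0.049] across [-0.007  0.008]
0.15 25 along [0.047 0.051] across [-0.008  0.01 ]
0.156 21 along [0.048 0.051] across [-0.009  0.008]
0.162 15 along [0.047 0.052] across [-0.009  0.01 ]
0.18 26 along [0.083 0.086] across [-0.01   0.031]
0.186 95 along [-0.042  0.087] across [-0.027  0.033]
0.192 101 along [-0.041  0.087] across [-0.029  0.034]
0.198 101 along [-0.078  0.087] across [-0.029  0.034]
```

The depth confirms it: the whole gripper sits about 26.5 mm higher than the reported TCP. True z is the reading plus 26.5 mm, so the ring grasp needs a reading of about 61 mm and the dial about 30 mm.

{"method": "step_arm", "body": {"increments": [[[0,0,-0.8],[0,0,0]],[[0,0,-1],[0,0,0]],[[0,0,-0.8],[0,0,0]],[[0,0,-0.4],[0,0,0]],[[0,0,0],[0,0,0]],[[0,0,0],[0,0,0]],[[0,0,0],[0,0,0]],[[0,0,0],[0,0,0]],[[0,0,0],[0,0,0]],[[0,0,0],[0,0,0]]]}}

```text
clock: 53.45
tool_pos: [0.5822, -0.099, 0.062]
eef_rot: [0.383, 0.924, 0.0, 0.0]
contact_force: [0.1, 0.4, 0.0]
opening: 0.745
finger_force: 0.0
```

{"method": "step_arm", "body": {"increments": [[[0,0,0],[0,0,0]],[[0,0,0],[0,0,0]],[[0,0,0],[0,0,0]],[[0,0,0],[0,0,0]],[[0,0,0],[0,0,0]],[[0,0,0],[0,0,0]],[[0,0,0],[0,0,0]],[[0,0,0],[0,0,0]],[[0,0,0],[0,0,0]],[[0,0,0],[0,0,0]]], "fingers": 0.3, "grip_force": 25}}

```text
clock: 54.45
tool_pos: [0.5817, -0.0993, 0.0618]
eef_rot: [0.383, 0.924, -0.0, -0.0]
contact_force: [-3.0, -3.2, 3.0]
opening: 0.495
finger_force: 25.0
```

Run:
```python
from h import *
status()
```

```text
t 54.45 tcp [581.7 -99.3  61.8] yaw 44.98 tilt [-0.0008 -0.0004] op 43.6 F [-3.  -3.2  3. ] M [-0.49  0.62  0.09] q [ 0.18  0.85 -0.15  1.79  0.23  0.52  0.66]
```

Gripped on the ring at 43.6 mm. Now I turn it anticlockwise by 84°, just past its 80° travel.

{"method": "step_arm", "body": {"increments": [[[0,0,0],[0,0,4]],[[0,0,0],[0,0,7]],[[0,0,0],[0,0,8]],[[0,0,0],[0,0,8]],[[0,0,0],[0,0,8]],[[0,0,0],[0,0,8]],[[0,0,0],[0,0,8]],[[0,0,0],[0,0,8]],[[0,0,0],[0,0,8]],[[0,0,0],[0,0,6]]]}}

```text
clock: 55.45
tool_pos: [0.5819, -0.0977, 0.0618]
eef_rot: [-0.244, 0.97, 0.001, -0.0]
contact_force: [-2.7, 1.3, 1.1]
opening: 0.491
finger_force: 25.0
```

Run:
```python
from h import *
status()
```

```text
t 55.45 tcp [581.9 -97.7  61.8] yaw 118.27 tilt [-0.0005  0.0018] op 43.2 F [-2.7  1.3  1.1] M [ 0.03  0.52 -0.11] q [ 0.36  0.89 -0.49  1.78  0.65  0.64  1.56]
```

{"method": "step_arm", "body": {"increments": [[[0,0,0],[0,0,4]],[[0,0,0],[0,0,4]],[[0,0,0],[0,0,3]],[[0,0,0],[0,0,0]],[[0,0,0],[0,0,0]],[[0,0,0],[0,0,0]],[[0,0,0],[0,0,0]],[[0,0,0],[0,0,0]],[[0,0,0],[0,0,0]],[[0,0,0],[0,0,0]]]}}

```text
clock: 56.45
tool_pos: [0.583, -0.0965, 0.0618]
eef_rot: [-0.334, 0.943, 0.001, 0.001]
contact_force: [1.6, 5.4, -3.9]
opening: 0.491
finger_force: 25.0
```

Run:
```python
from h import *
status()
```

```text
t 56.45 tcp [583.  -96.5  61.8] yaw 128.99 tilt [0.0017 0.0035] op 43.2 F [ 1.6  5.4 -3.9] M [ 1.31 -0.21 -0.45] q [ 0.39  0.9  -0.54  1.77  0.7   0.66  1.7 ]
```

{"method": "step_arm", "body": {"increments": [[[0,0,0],[0,0,0]],[[0,0,0],[0,0,0]],[[0,0,0],[0,0,0]],[[0,0,0],[0,0,0]],[[0,0,0],[0,0,0]],[[0,0,0],[0,0,0]],[[0,0,0],[0,0,0]],[[0,0,0],[0,0,0]],[[0,0,0],[0,0,0]],[[0,0,0],[0,0,0]]], "fingers": 0.85}}

```text
clock: 57.45
tool_pos: [0.5821, -0.0989, 0.0618]
eef_rot: [-0.334, 0.943, 0.0, -0.0]
contact_force: [0.0, 0.5, 0.4]
opening: 0.855
finger_force: 0.0
```

```bash
cat >> h.py <<'E'
def marks():
    s,_=snap('side'); h=cv2.cvtColor(s,cv2.COLOR_RGB2HSV)[200:260,270:340]
    ye=(abs(h[...,0].astype(int)-23)<6)&(h[...,1]>90)&(h[...,2]>100)
    re=((h[...,0]<8)|(h[...,0]>172))&(h[...,1]>110)
    for n,m in(('yel',ye),('red',re)):
        v,u=np.nonzero(m); print(n,len(u),[(a+270,b+200) for a,b in zip(u,v)][:14])
    return s
E
python3 - <<'E'
from h import *
status(); s=marks()
for a in (-75,-85,-95,-105,-175):
    e=np.radians(a); print(a,np.round(proj('side',[.582+.022*np.cos(e),-.0988+.022*np.sin(e),.099]),1))
cv2.imwrite('pics/v8.png',cv2.resize(cv2.cvtColor(s,cv2.COLOR_RGB2BGR)[185:255,270:345],None,fx=8,fy=8,interpolation=cv2.INTER_CUBIC))
E
```

```text
t 57.45 tcp [582.1 -98.9  61.8] yaw 129.0 tilt [-0.0001  0.    ] op 75.2 F [0.  0.5 0.4] M [0.1  0.02 0.01] q [ 0.39  0.9  -0.53  1.78  0.7   0.67  1.7 ]
yel 15 [(np.int64(336), np.int64(209)), (np.int64(309), np.int64(218)), (np.int64(308), np.int64(219)), (np.int64(309), np.int64(219)), (np.int64(308), np.int64(220)), (np.int64(309), np.int64(220)), (np.int64(308), np.int64(221)), (np.int64(309), np.int64(221)), (np.int64(308), np.int64(222)), (np.int64(309), np.int64(222)), (np.int64(308), np.int64(223)), (np.int64(309), np.int64(223)), (np.int64(308), np.int64(224)), (np.int64(309), np.int64(224))]
red 5 [(np.int64(282), np.int64(235)), (np.int64(282), np.int64(236)), (np.int64(283), np.int64(236)), (np.int64(284), np.int64(236)), (np.int64(285), np.int64(236))]
-75 [311.4 220.4]
-85 [310.3 221. ]
-95 [308.9 221.4]
-105 [307.4 221.7]
-175 [296.4 220. ]
```

View pics/v8.png

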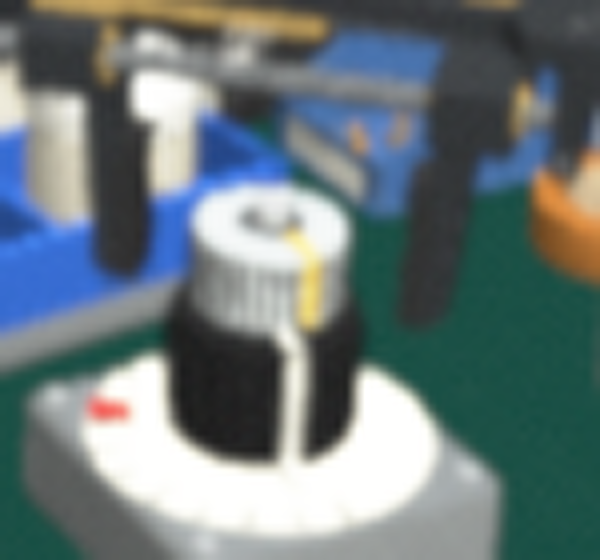

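The picture shows the yellow line at the box's right side, so the ring is loose, and the dial's line is unmoved at (293,400). Now I go down onto the dial.

{"method": "step_arm", "body": {"increments": [[[0,0,-0.8],[0,0,0]],[[0,0,-1],[0,0,0]],[[0,0,-0.6],[0,0,0]],[[0,0,-0.4],[0,0,0]],[[0,0,0],[0,0,0]],[[0,0,0],[0,0,0]],[[0,0,0],[0,0,0]],[[0,0,0],[0,0,0]],[[0,0,0],[0,0,0]],[[0,0,0],[0,0,0]]]}}

```text
clock: 58.5
tool_pos: [0.5822, -0.099, 0.034]
eef_rot: [-0.334, 0.943, -0.0, 0.0]
contact_force: [-0.7, -0.2, 0.0]
opening: 0.852
finger_force: 0.0
```

{"method": "step_arm", "body": {"increments": [[[0,0,0],[0,0,0]],[[0,0,0],[0,0,0]],[[0,0,0],[0,0,0]],[[0,0,0],[0,0,0]],[[0,0,0],[0,0,0]],[[0,0,0],[0,0,0]],[[0,0,0],[0,0,0]],[[0,0,0],[0,0,0]],[[0,0,0],[0,0,0]],[[0,0,0],[0,0,0]]], "fingers": 0.3, "grip_force": 20}}

```text
clock: 59.5
tool_pos: [0.5813, -0.0979, 0.0338]
eef_rot: [-0.334, 0.943, 0.001, -0.0]
contact_force: [-3.6, 3.7, 2.7]
opening: 0.63
finger_force: 20.0
```

Run:
```python
from h import *
status()
```

```text
t 59.5 tcp [581.3 -97.9  33.8] yaw 129.03 tilt [-0.0014  0.0012] op 55.4 F [-3.6  3.7  2.7] M [ 0.83  0.9  -0.12] q [ 0.37  0.94 -0.5   1.79  0.74  0.61  1.67]
```

{"method": "step_arm", "body": {"increments": [[[0,0,0],[0,0,-4]],[[0,0,0],[0,0,-7]],[[0,0,0],[0,0,-8]],[[0,0,0],[0,0,-8]],[[0,0,0],[0,0,-8]],[[0,0,0],[0,0,-8]],[[0,0,0],[0,0,-8]],[[0,0,0],[0,0,-8]],[[0,0,0],[0,0,-8]],[[0,0,0],[0,0,-8]]]}}

```text
clock: 60.5
tool_pos: [0.5814, -0.0989, 0.0338]
eef_rot: [0.311, 0.95, -0.0, -0.001]
contact_force: [-3.9, 2.6, 1.7]
opening: 0.632
finger_force: 20.0
```

{"method": "step_arm", "body": {"increments": [[[0,0,0],[0,0,-8]],[[0,0,0],[0,0,-7]],[[0,0,0],[0,0,-5]],[[0,0,0],[0,0,-3]],[[0,0,0],[0,0,-2]],[[0,0,0],[0,0,0]],[[0,0,0],[0,0,0]],[[0,0,0],[0,0,0]],[[0,0,0],[0,0,0]],[[0,0,0],[0,0,0]]]}}

```text
clock: 61.5
tool_pos: [0.5812, -0.0991, 0.0338]
eef_rot: [0.507, 0.862, -0.0, -0.001]
contact_force: [-4.9, 0.7, 3.1]
opening: 0.63
finger_force: 20.0
```

Run:
```python
from h import *
status(); marks()
```

```text
t 61.5 tcp [581.2 -99.1  33.8] yaw 29.03 tilt [-0.0018 -0.    ] op 55.5 F [-4.9  0.7  3.1] M [ 0.42  0.65 -0.03] q [ 0.13  0.9  -0.08  1.8   0.13  0.45  0.47]
yel 29 [(np.int64(321), np.int64(200)), (np.int64(322), np.int64(200)), (np.int64(336), np.int64(209)), (np.int64(306), np.int64(213)), (np.int64(307), np.int64(213)), (np.int64(305), np.int64(214)), (np.int64(306), np.int64(214)), (np.int64(307), np.int64(214)), (np.int64(305), np.int64(215)), (np.int64(306), np.int64(215)), (np.int64(307), np.int64(215)), (np.int64(305), np.int64(216)), (np.int64(306), np.int64(216)), (np.int64(307), np.int64(216))]
red 6 [(np.int64(282), np.int64(235)), (np.int64(283), np.int64(235)), (np.int64(282), np.int64(236)), (np.int64(283), np.int64(236)), (np.int64(284), np.int64(236)), (np.int64(285), np.int64(236))]
```

{"method": "step_arm", "body": {"increments": [[[0,0,0],[0,0,-3]],[[0,0,0],[0,0,-3]],[[0,0,0],[0,0,-2]],[[0,0,0],[0,0,0]],[[0,0,0],[0,0,0]],[[0,0,0],[0,0,0]],[[0,0,0],[0,0,0]],[[0,0,0],[0,0,0]],[[0,0,0],[0,0,0]],[[0,0,0],[0,0,0]]]}}

```text
clock: 62.55
tool_pos: [0.5811, -0.0992, 0.0338]
eef_rot: [0.566, 0.824, -0.001, -0.001]
contact_force: [-5.7, 1.1, 3.5]
opening: 0.629
finger_force: 20.0
```

{"method": "step_arm", "body": {"increments": [[[0,0,0],[0,0,0]],[[0,0,0],[0,0,0]],[[0,0,0],[0,0,0]],[[0,0,0],[0,0,0]],[[0,0,1],[0,0,0]],[[0,0,2],[0,0,0]],[[0,0,3],[0,0,0]],[[0,0,3],[0,0,0]],[[0,0,2],[0,0,0]],[[-0.6,1,1],[0,0,0]]], "fingers": 0.85}}

```text
clock: 63.55
tool_pos: [0.5779, -0.0906, 0.1566]
eef_rot: [0.568, 0.823, 0.001, 0.003]
contact_force: [-0.2, 1.0, 0.4]
opening: 0.846
finger_force: 0.0
```

{"method": "step_arm", "body": {"increments": [[[-1.2,2,0],[0,0,0]],[[-2,3.4,0],[0,0,0]],[[-2,3.4,0],[0,0,0]],[[-2,3.4,0],[0,0,0]],[[-2,3.4,0],[0,0,0]],[[-1.6,2.4,0],[0,0,0]],[[-0.6,1,0],[0,0,0]],[[0,0,0],[0,0,0]],[[0,0,0],[0,0,0]],[[0,0,0],[0,0,0]]]}}

```text
clock: 64.55
tool_pos: [0.4631, 0.0994, 0.1539]
eef_rot: [0.568, 0.823, -0.0, 0.001]
contact_force: [0.9, -0.1, 0.5]
opening: 0.847
finger_force: 0.0
```

Run:
```python
from h import *
status(); scan()
p,d=snap('top'); c=cv2.cvtColor(p,cv2.COLOR_RGB2BGR)[150:222,308:380]
for X in ([.582,-.0988,.084],[.582,-.0988,.044],[.582,-.0988,.111]): print(np.round(proj('top',X),2))
cv2.imwrite('pics/v9.png',cv2.resize(c,None,fx=8,fy=8,interpolation=cv2.INTER_CUBIC))
```

```text
t 64.55 tcp [463.1  99.4 153.9] yaw 20.82 tilt [ 0.001  -0.0008] op 74.5 F [ 0.9 -0.1  0.5] M [-0.04  0.05 -0.  ] q [-0.31  0.59 -0.01  2.08  0.01  0.47  0.04]
b xy 457.4 -85.9 r 25.1 z 57.3 n 174 rgb [255 251 254]
b xy 429.4 395.8 r 26.2 z 57.1 n 295 rgb [238 153  68]
m xy 429.1 134.1 r 25.0 z 61.0 n 146 rgb [75 78 78]
c xy 629.4 41.3 r 26.0 z 91.4 n 291 rgb [254 254 255]
c xy 626.7 114.3 r 25.9 z 91.3 n 308 rgb [254 254 254]
[347.43 183.15]
[344.01 186.1 ]
[349.89 181.04]
```

View pics/v9.png

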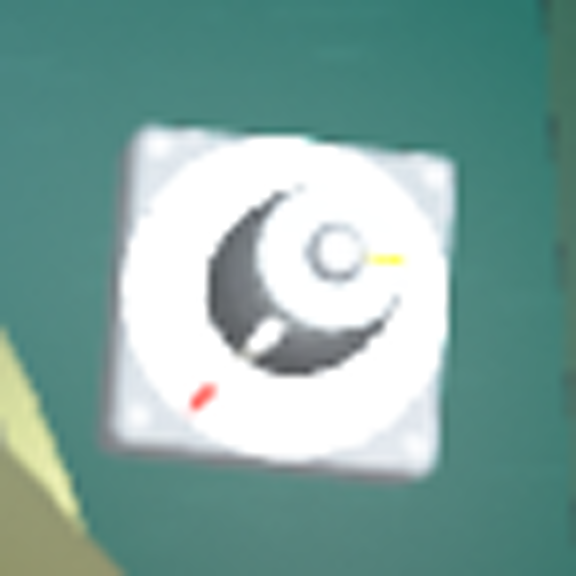

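The enlarged top crop shows the dial's white line at (266,337), the tab at (203,397) and the yellow line pointing right, so the ring is loose. The dial looks a few degrees short, so I'll measure both bearings about the axis.

```bash
cat >> h.py <<'E'
def bearings(ax=(.582,-.0988),n=1):
    f,cx,cy,R,t=cal('top'); A=np.radians(np.arange(100,180,.5))
    prof=np.zeros((3,len(A)))
    for _ in range(n):
        p,d=snap('top'); g=p.astype(np.float32)
        for i,a in enumerate(A):
            def s(rs,zs):
                X=np.array([[ax[0]+r_*np.cos(a),ax[1]+r_*np.sin(a),z] for r_ in rs for z in zs]); c=X@R.T+t
                m=np.float32(f*c[:,:2]/c[:,2:]+[cx,cy]); 
                return cv2.remap(g,m[:,0].reshape(1,-1),m[:,1].reshape(1,-1),cv2.INTER_LINEAR)[0]
            prof[0,i]+=s((.0235,.025,.0265),(.084,)).mean()
            prof[1,i]+=s((.0283,),(.06,.068,.076)).mean()
            w=s((.039,.041,.0435,.046),(.046,)); prof[2,i]+=(w[:,0]-w[:,1]).mean()
    out=[]
    for k in range(3):
        y=prof[k]-np.percentile(prof[k],50); y=np.clip(y-.3*y.max(),0,None); 
        j=y.argmax(); w=y*(abs(np.degrees(A-A[j]))<14); out.append((round(np.degrees((w*A).sum()/w.sum()),1),round(prof[k].max()/n),round(np.median(prof[k])/n)))
    print('line top',out[0],'line side',out[1],'tab',out[2])
E
python3 - <<'E'
from h import *
bearings(n=3)
for dx,dy in((.002,0),(-.002,0),(0,.002),(0,-.002)): bearings((.582+dx,-.0988+dy))
E
```

```text
line top (np.float64(139.9), 255, 124) line side (np.float64(140.1), 224, 106) tab (np.float64(137.8), 87, 0)
line top (np.float64(142.9), 254, 132) line side (np.float64(143.2), 241, 107) tab (np.float64(139.5), 70, 0)
line top (np.float64(136.8), 255, 120) line side (np.float64(137.4), 210, 128) tab (np.float64(135.9), 109, 0)
line top (np.float64(143.4), 255, 122) line side (np.float64(143.2), 211, 114) tab (np.float64(139.7), 106, 0)
line top (np.float64(136.6), 254, 128) line side (np.float64(137.3), 237, 107) tab (np.float64(135.9), 70, 0)
```

Run:
```python
from h import *
from scipy.optimize import least_squares
p,_=snap('top'); g=cv2.GaussianBlur(p.min(-1),(3,3),0)[150:222,308:380]
m=((g>238)*255).astype(np.uint8)
cs,_=cv2.findContours(m,cv2.RETR_EXTERNAL,cv2.CHAIN_APPROX_NONE); c=max(cs,key=cv2.contourArea); h=cv2.convexHull(c)
e=cv2.fitEllipse(h); print('disc',e, 'pred z.041',np.array(proj('top',[.582,-.0988,.041]))-[308,150])
u,v=e[0][0]+308,e[0][1]+150; a=world('top',u,v,z=.041); print('axis',a)
bearings(tuple(a[:2]),n=2)
```

```text
disc ((35.26527404785156, 36.762603759765625), (39.0112190246582, 40.614688873291016), 124.72127532958984) pred z.041 [35.76841829 36.31213294]
axis [ 0.58085451 -0.09746224  0.041     ]
line top (np.float64(140.5), 255, 118) line side (np.float64(140.6), 208, 122) tab (np.float64(138.0), 112, 0)
```

The dial is 2.5° short. I'm going back to regrip it and nudge it clockwise.

{"method": "step_arm", "body": {"increments": [[[0.6,-1,0],[0,0,0]],[[1.2,-2,0],[0,0,0]],[[2,-3.4,0],[0,0,0]],[[2,-3.4,0],[0,0,0]],[[2,-3.4,0],[0,0,0]],[[2,-3.2,0],[0,0,0]],[[1.5,-2.4,0],[0,0,0]],[[0.6,-1,0],[0,0,0]],[[0,0,0],[0,0,0]],[[0,0,0],[0,0,0]]]}}

```text
clock: 66.15
tool_pos: [0.5803, -0.0954, 0.1536]
eef_rot: [0.566, 0.824, 0.0, -0.001]
contact_force: [-0.4, 0.7, -1.3]
opening: 0.845
finger_force: 0.0
```

{"method": "step_arm", "body": {"increments": [[[0,0,0],[0,0,0]],[[0,0,-1],[0,0,0]],[[0,0,-2],[0,0,0]],[[0,0,-2],[0,0,0]],[[0,0,-2],[0,0,0]],[[0,0,-1],[0,0,0]],[[0,0,0],[0,0,0]],[[0,0,0],[0,0,0]],[[0,0,0],[0,0,0]],[[0,0,0],[0,0,0]]]}}

```text
clock: 67.15
tool_pos: [0.5818, -0.097, 0.0747]
eef_rot: [0.566, 0.824, 0.0, 0.001]
contact_force: [0.0, -0.5, 0.5]
opening: 0.853
finger_force: 0.0
```

Run:
```python
from h import *
status()
```

```text
t 67.15 tcp [581.8 -97.   74.7] yaw 20.99 tilt [ 0.0018 -0.0002] op 75.1 F [ 0.  -0.5  0.5] M [-0.04  0.04  0.01] q [ 0.12  0.83 -0.05  1.79  0.08  0.52  0.38]
```

{"method": "step_arm", "body": {"increments": [[[-0.1,-0.1,-0.5],[0,0,0]],[[0,0,-1.3],[0,0,0]],[[0,0,-1.3],[0,0,0]],[[0,0,-0.7],[0,0,0]],[[0,0,-0.2],[0,0,0]],[[0,0,0],[0,0,0]],[[0,0,0],[0,0,0]],[[0,0,0],[0,0,0]],[[0,0,0],[0,0,0]],[[0,0,0],[0,0,0]]]}}

```text
clock: 68.15
tool_pos: [0.5803, -0.0979, 0.0341]
eef_rot: [0.566, 0.824, 0.0, 0.0]
contact_force: [0.6, 0.2, 0.6]
opening: 0.849
finger_force: 0.0
```

{"method": "step_arm", "body": {"increments": [[[0,0,0],[0,0,0]],[[0,0,0],[0,0,0]],[[0,0,0],[0,0,0]],[[0,0,0],[0,0,0]],[[0,0,0],[0,0,0]],[[0,0,0],[0,0,0]],[[0,0,0],[0,0,0]],[[0,0,0],[0,0,0]],[[0,0,0],[0,0,0]],[[0,0,0],[0,0,0]]], "fingers": 0.3}}

```text
clock: 69.15
tool_pos: [0.5804, -0.0978, 0.0339]
eef_rot: [0.566, 0.824, 0.0, 0.0]
contact_force: [1.8, -0.2, 0.1]
opening: 0.625
finger_force: 20.0
```

{"method": "step_arm", "body": {"increments": [[[0,0,0],[0,0,-1]],[[0,0,0],[0,0,-1]],[[0,0,0],[0,0,-0.6]],[[0,0,0],[0,0,0]],[[0,0,0],[0,0,0]],[[0,0,0],[0,0,0]],[[0,0,0],[0,0,0]],[[0,0,0],[0,0,0]],[[0,0,0],[0,0,0]],[[0,0,0],[0,0,0]]]}}

```text
clock: 70.15
tool_pos: [0.5804, -0.0978, 0.0339]
eef_rot: [0.585, 0.811, 0.0, 0.0]
contact_force: [3.8, 1.3, 0.2]
opening: 0.629
finger_force: 20.0
```

Run:
```python
from h import *
status()
```

```text
t 70.15 tcp [580.4 -97.8  33.9] yaw 18.4 tilt [0.0007 0.0002] op 55.4 F [3.8 1.3 0.2] M [ 0.18 -0.63  0.  ] q [ 0.11  0.9  -0.04  1.81  0.06  0.44  0.35]
```

{"method": "step_arm", "body": {"increments": [[[0,0,0],[0,0,0]],[[0,0,0],[0,0,0]],[[0,0,0],[0,0,0]],[[0,0,0],[0,0,0]],[[0,0,1],[0,0,0]],[[0,0,2],[0,0,0]],[[0,0,3],[0,0,0]],[[0,0,3],[0,0,0]],[[0,0,2],[0,0,0]],[[-0.6,1,1],[0,0,8]]], "fingers": 0.85}}

```text
clock: 71.15
tool_pos: [0.5758, -0.0898, 0.1568]
eef_rot: [0.527, 0.85, 0.0, 0.003]
contact_force: [-0.1, -0.6, -0.7]
opening: 0.847
finger_force: 0.0
```

{"method": "step_arm", "body": {"increments": [[[-1.2,2,0],[0,0,8]],[[-2,3.4,0],[0,0,8]],[[-2,3.4,0],[0,0,8]],[[-2,3.4,0],[0,0,8]],[[-2,3.4,0],[0,0,8]],[[-1.6,2.4,0],[0,0,8]],[[-0.6,1,0],[0,0,8]],[[0,0,0],[0,0,8]],[[0,0,0],[0,0,8]],[[0,0,0],[0,0,8]]]}}

```text
clock: 72.15
tool_pos: [0.4602, 0.1019, 0.1546]
eef_rot: [-0.146, 0.989, -0.0, 0.0]
contact_force: [0.2, 0.5, 0.9]
opening: 0.849
finger_force: 0.0
```

Run:
```python
from h import *
status(); bearings((.5809,-.0975),n=2); bearings(n=1)
```

```text
t 72.15 tcp [460.2 101.9 154.6] yaw 106.74 tilt [ 0.0009 -0.0008] op 74.7 F [0.2 0.5 0.9] M [0.07 0.05 0.05] q [-0.04  0.61 -0.43  2.07  0.48  0.55  1.04]
line top (np.float64(138.0), 255, 116) line side (np.float64(138.7), 212, 118) tab (np.float64(138.0), 112, 0)
line top (np.float64(137.8), 255, 121) line side (np.float64(138.3), 224, 103) tab (np.float64(137.8), 88, 0)
```

The dial and tab bearings now agree at 138.0°. Next I tighten the ring.

{"method": "step_arm", "body": {"increments": [[[0.6,-1,0],[0,0,3]],[[1.2,-2,0],[0,0,5]],[[2,-3.4,0],[0,0,5]],[[2,-3.4,0],[0,0,5]],[[2,-3.4,0],[0,0,0]],[[2,-3.3,0],[0,0,0]],[[1.6,-2.4,0],[0,0,0]],[[0.6,-1,0],[0,0,0]],[[0,0,0],[0,0,0]],[[0,0,0],[0,0,0]]], "fingers": 0.75}}

```text
clock: 73.3
tool_pos: [0.5793, -0.0949, 0.1539]
eef_rot: [-0.296, 0.955, 0.001, -0.0]
contact_force: [0.1, 0.6, -0.9]
opening: 0.746
finger_force: 0.0
```

{"method": "step_arm", "body": {"increments": [[[0,0,0],[0,0,0]],[[0,0,-1],[0,0,0]],[[0,0,-2],[0,0,0]],[[0,0,-1.5],[0,0,0]],[[0,0,-0.5],[0,0,0]],[[0,0,0],[0,0,0]],[[0,0,0],[0,0,0]],[[0,0,0],[0,0,0]],[[0,0,0],[0,0,0]],[[0,0,0],[0,0,0]]]}}

```text
clock: 74.3
tool_pos: [0.5804, -0.097, 0.1043]
eef_rot: [-0.296, 0.955, -0.0, 0.0]
contact_force: [0.3, 0.1, -0.0]
opening: 0.75
finger_force: 0.0
```

Run:
```python
from h import *
status()
```

```text
t 74.3 tcp [580.4 -97.  104.3] yaw 124.38 tilt [ 0.0009 -0.0001] op 66.0 F [ 0.3  0.1 -0. ] M [0.1  0.07 0.  ] q [ 0.39  0.83 -0.54  1.76  0.61  0.72  1.7 ]
```

{"method": "step_arm", "body": {"increments": [[[0.1,-0.1,-0.6],[0,0,0]],[[0,0,-1.3],[0,0,0]],[[0,0,-1.3],[0,0,0]],[[0,0,-0.7],[0,0,0]],[[0,0,-0.2],[0,0,0]],[[0,0,0],[0,0,0]],[[0,0,0],[0,0,0]],[[0,0,0],[0,0,0]],[[0,0,0],[0,0,0]],[[0,0,0],[0,0,0]]]}}

```text
clock: 75.3
tool_pos: [0.5813, -0.098, 0.0631]
eef_rot: [-0.296, 0.955, -0.0, 0.0]
contact_force: [-0.6, 0.2, -0.6]
opening: 0.75
finger_force: 0.0
```

{"method": "step_arm", "body": {"increments": [[[0,0,0],[0,0,0]],[[0,0,0],[0,0,0]],[[0,0,0],[0,0,0]],[[0,0,0],[0,0,0]],[[0,0,0],[0,0,0]],[[0,0,0],[0,0,0]],[[0,0,0],[0,0,0]],[[0,0,0],[0,0,0]],[[0,0,0],[0,0,0]],[[0,0,0],[0,0,0]]], "fingers": 0.3, "grip_force": 25}}

```text
clock: 76.3
tool_pos: [0.5812, -0.098, 0.0628]
eef_rot: [-0.296, 0.955, -0.0, 0.0]
contact_force: [0.8, -0.5, 1.4]
opening: 0.49
finger_force: 25.0
```

{"method": "step_arm", "body": {"increments": [[[0,0,0],[0,0,-4]],[[0,0,0],[0,0,-7]],[[0,0,0],[0,0,-8]],[[0,0,0],[0,0,-8]],[[0,0,0],[0,0,-8]],[[0,0,0],[0,0,-8]],[[0,0,0],[0,0,-8]],[[0,0,0],[0,0,-8]],[[0,0,0],[0,0,-7]],[[0,0,0],[0,0,-4]]]}}

```text
clock: 77.3
tool_pos: [0.5812, -0.0988, 0.0629]
eef_rot: [0.308, 0.951, -0.001, 0.0]
contact_force: [1.2, -2.1, 0.2]
opening: 0.494
finger_force: 25.0
```

Run:
```python
from h import *
status()
```

```text
t 77.3 tcp [581.2 -98.8  62.9] yaw 54.15 tilt [ 0.0003 -0.0012] op 43.5 F [ 1.2 -2.1  0.2] M [-0.45 -0.14  0.11] q [ 0.19  0.85 -0.17  1.79  0.27  0.52  0.79]
```

{"method": "step_arm", "body": {"increments": [[[0,0,0],[0,0,-4]],[[0,0,0],[0,0,-4]],[[0,0,0],[0,0,-4]],[[0,0,0],[0,0,-3]],[[0,0,0],[0,0,0]],[[0,0,0],[0,0,0]],[[0,0,0],[0,0,0]],[[0,0,0],[0,0,0]],[[0,0,0],[0,0,0]],[[0,0,0],[0,0,0]]]}}

```text
clock: 78.3
tool_pos: [0.581, -0.0987, 0.0629]
eef_rot: [0.427, 0.904, -0.0, 0.0]
contact_force: [-0.9, -5.8, 1.6]
opening: 0.493
finger_force: 25.0
```

Run:
```python
from h import *
status()
```

```text
t 78.3 tcp [581.  -98.7  62.9] yaw 39.38 tilt [ 0.     -0.0008] op 43.4 F [-0.9 -5.8  1.6] M [-1.13  0.14  0.54] q [ 0.15  0.85 -0.11  1.79  0.17  0.51  0.62]
```

The moment rose to 0.54 N m, so the ring is at the tight stop. I'll release, retreat and check.

{"method": "step_arm", "body": {"increments": [[[0,0,0],[0,0,0]],[[0,0,0],[0,0,0]],[[0,0,0],[0,0,0]],[[0,0,0],[0,0,0]],[[0,0,0],[0,0,0]],[[0,0,2],[0,0,0]],[[0,0,3],[0,0,0]],[[0,0,3],[0,0,0]],[[0,0,2],[0,0,0]],[[-0.6,1,0],[0,0,0]]], "fingers": 0.85}}

```text
clock: 79.3
tool_pos: [0.5777, -0.0894, 0.1656]
eef_rot: [0.429, 0.903, 0.001, 0.003]
contact_force: [0.8, -0.1, -0.5]
opening: 0.847
finger_force: 0.0
```

{"method": "step_arm", "body": {"increments": [[[-1,2,1],[0,0,0]],[[-1.5,4,1],[0,0,0]],[[-1.5,4.5,1],[0,0,0]],[[-1.5,4.5,1],[0,0,0]],[[-1.5,4.5,0],[0,0,0]],[[-1.5,4.5,0],[0,0,0]],[[-1.5,4.5,0],[0,0,0]],[[-1,4.5,0],[0,0,0]],[[0,3,0],[0,0,0]],[[0,1,0],[0,0,0]]]}}

```text
clock: 80.3
tool_pos: [0.4626, 0.2867, 0.2019]
eef_rot: [0.424, 0.905, 0.0, -0.001]
contact_force: [-0.3, -0.0, -0.4]
opening: 0.848
finger_force: 0.0
```

Run:
```python
from h import *
status(); scan(); bearings((.5809,-.0975),n=2); marks()
p,d=snap('top')
cv2.imwrite('pics/v10.png',cv2.resize(cv2.cvtColor(p,cv2.COLOR_RGB2BGR)[80:290,170:390],None,fx=2.8,fy=2.8,interpolation=cv2.INTER_CUBIC))
```

```text
t 80.3 tcp [462.6 286.7 201.9] yaw 39.78 tilt [-0.0018  0.0019] op 74.6 F [-0.3 -0.  -0.4] M [-0.08  0.03 -0.02] q [-0.58  0.59 -0.09  1.82  0.08  0.73 -0.02]
b xy 455.1 -84.4 r 26.1 z 57.2 n 305 rgb [255 250 254]
m xy 433.6 35.4 r 26.6 z 61.1 n 330 rgb [ 90  92 120]
m xy 432.4 128.6 r 26.3 z 60.9 n 304 rgb [ 82  87 108]
c xy 628.6 41.6 r 26.3 z 91.3 n 320 rgb [254 254 255]
c xy 626.5 114.6 r 26.1 z 91.3 n 331 rgb [254 254 254]
c xy 542.2 113.9 r 26.0 z 91.2 n 339 rgb [254 254 255]
line top (np.float64(138.0), 255, 121) line side (np.float64(138.7), 213, 124) tab (np.float64(138.0), 111, 0)
yel 17 [(np.int64(336), np.int64(209)), (np.int64(296), np.int64(216)), (np.int64(295), np.int64(217)), (np.int64(296), np.int64(217)), (np.int64(295), np.int64(218)), (np.int64(296), np.int64(218)), (np.int64(295), np.int64(219)), (np.int64(296), np.int64(219)), (np.int64(295), np.int64(220)), (np.int64(296), np.int64(220)), (np.int64(295), np.int64(221)), (np.int64(296), np.int64(221)), (np.int64(295), np.int64(222)), (np.int64(296), np.int64(222))]
red 6 [(np.int64(282), np.int64(235)), (np.int64(283), np.int64(235)), (np.int64(282), np.int64(236)), (np.int64(283), np.int64(236)), (np.int64(284), np.int64(236)), (np.int64(285), np.int64(236))]
```

View pics/v10.png

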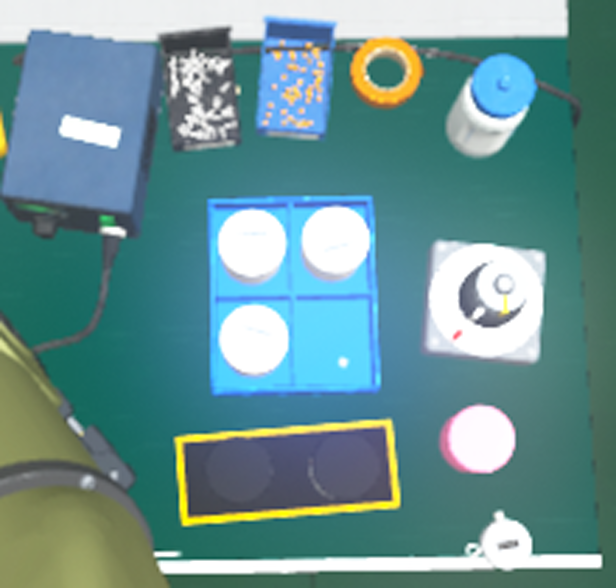

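The final picture shows three cream jars in the carrier cells at (252,243), (335,240) and (253,338), and both amber jars on the mat at (240,470) and (345,468). The dial line points at the tab at (458,335), and the yellow line is back at the tight position. The bystanders are where they were.

```bash
python3 -c "
from plant import r
print(r.finish_job())"
```

```text
the job is handed in; nothing more can be done
None
```

The job is handed in: both amber jars are on the mat, the three cream jars present each stand in a carrier cell, and the dial is on the red tab with the lock ring tight.

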